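Set two washed spot plates on a sloped drain board

ROBOT

A 6-joint arm with a two-finger parallel gripper is mounted at the origin on a cart in front of the work surface, level with it; the furniture and walls round the work are solid. World frame = base frame: x ahead of the robot, y to its left, z up, the work surface at z = 0. Lengths are in m, angles in rad, forces in N, time in s.
With the tool pointing down it reaches from about 0.35 to 0.85 m from the base axis. Payload 8.1 kg.
Tool frame: the origin (TCP) lies on the centre line of the jaws, within the pads' length; the fingertips stand robot.tip_extent ahead of it and the grasp point (between the pads) lies 11 mm behind it (robot.tip_extent is the distance from the TCP to the fingertips, in m); y points along the fingers, z is the direction in which the jaws open and shut, and the axes are right-handed (so a half turn about y gives the same grasp; the last joint's range is limited). The gripper opens to 93 mm and grips with 3 to 60 N. Pads are 15 mm wide; open, the fingers measure 128 mm over their backs; the gripper's body (75 mm by 188 mm) begins 65 mm behind the grasp point.
Start: joints at [1.025, 0.13, 1.488, -0, 1.523, -0.085], TCP at [0.267, 0.537, 0.227] pointing down, gripper open.
Joint ranges: [-2.96, 2.96], [-0.89, 2.26], [0.02, 2.5], [-1.34, 4.48], [0, 2.73], [-2.66, 2.66]. Speed limits (rad/s): [2.39, 2.39, 2.79, 3.14, 3.14, 3.14].

INTERFACE

Orientations are given as a rotation vector (axis times angle).
In Python, from plant import monitor, optics, robot gives the robot as it stands.
- The arm moves only by the shell command python3 -m inch 'ROWS' [OPENING] [FORCE]. ROWS is JSON, a list that holds one entry, the list of rows, each a list of 6 numbers: the shift along the tool's x, y, z in mm, then the turn, a rotation vector about the tool's x, y, z in rad. A call has 1 to 8 rows; each row shifts and turns the commanded pose from where the row before left it, along the tool's axes as they then stand; what a row does not reach is not made up. A row lasts 1/8 s, in which the tool goes at most 62.5 mm and 10.7 degrees, less where a joint would pass 70% of its speed; a pose out of reach is approached as far as the arm can. A call is refused whole if a number of a shift passes 62.5 or a number of a turn 0.188, either way. A call with a gripper value outside its range is refused whole. OPENING is the finger opening in mm, from 0 to 93, set as the call begins (- or left out, the last holds). The fingers move at their own pace and stop on an object; FORCE is the grip in N (left out, the last holds). Time passes only in rows, so rows that do not move let the fingers close. It gives the time, the measured TCP pose, the force and the opening at its end, in the units of the state.
- monitor.read_state(): the state, without advancing time (a new reading comes with each control period).
- optics.read_camera(name): name is "scene" or "side" or "wrist"; returns a dict with "image" (420x560x3 uint8, blue, green, red), "fx", "fy", "cx", "cy" (pixels), "rvec" (rotation vector, rad) and "tvec" (3), from world to camera coordinates, as OpenCV has them. Camera axes: x right, y down, z forward; pixel columns grow to the right and rows downward; lengths in m; the calibration is good to about 2 mm. A picture is of the moment at which its call begins. There is no depth.
- robot.close_job(): hands the job in, once; it reports no verdict.
The state is a dict: "t": time; "q": joint angles; "dq": joint speeds; "joint_torque": joint torques, N m; "tool_pos": TCP position; "orientation": TCP orientation; "force": force on the tool from outside, world axes, zero at the start; "wrist_torque": the same for the moment, N m; "opening": finger opening in m.
Only numpy, scipy, OpenCV 4.12 (cv2) and the standard library are available. Lean on these libraries where they do the work, as an engineer would, in place of code of your own. Each camera call takes 0.05 s, during which the arm holds its last target.

TASK

Turn the covered carousel by the knob on top until the rectangular white plate with wells inside it lies in the middle of the open front, then lift that short plate out and lay it on the sloped steel drain board against the higher of the two cleats. Then take the long plate from the bench and lay it against the lower cleat. Both plates end wells up and released, lying flat on the slope, lengthwise up and down it, centred on their cleat with the lower end squarely against it; set them down gently and leave the beaker and the carton beside the work where they are.

Things in the scene. Friction and masses are not known exactly. Their poses are not given: they have to be found in the camera images.
- housing: Fixed carousel housing. Origin on the bench, on the turning axis; z up; its -x side is the open front. Round grey foot 298 mm across; from x = -34 mm to the back at x = 156 mm grey walls (304 mm wide over all) carry a flat clear cover, top 64.5 mm, underside 60.5 mm above the bench. In front of x = -34 mm nothing is above the turntable. Place and yaw vary.
- turntable: Grey turntable, 290 mm across, turning about the housing's axis. Origin on the axis 12 mm above the bench, z up; things lie on its floor at z = 8 mm. Four compartments centred on its +x, -x, +y, -y, parted by 4 mm ribs along the diagonals, tops at z = 24 mm; rim at radius 138 to 143 mm, top z = 13 mm. The short plate starts in the +y or -y compartment, under the cover.
- knob (a point): Centre of the black wing knob on the carousel's axis above the cover, 89 mm above the bench; it turns with the turntable (same axes): up to 2.6 rad either way from the start, about 0.05 N m of friction, stays where left. Wing 60 mm long along turntable x, 16 mm thick along y, from 73 to 105 mm above the bench; under it a round collar 52 mm across, 68 to 74 mm above the bench.
- short_plate: Short white glazed spot plate with six wells, 92 x 58 x 14 mm (x, y, z), about 0.12 kg. Origin at the centre of its underside, x along its length, z up out of the wells. Starts in a side compartment of the turntable with its length roughly radial and its centre about 88 mm from the axis.
- long_plate: Long white glazed spot plate with eight wells, 130 x 58 x 14 mm (x, y, z), about 0.17 kg. Origin at the centre of its underside, x along its length, z up out of the wells. Starts flat on the bench between the carousel and the drain board.
- board: Fixed drain board of polished steel, 200 mm along the slope, 240 mm wide, 8 mm thick, sloping 28 degrees down toward its -x side (roughly toward the robot). Origin at the centre of its top face, 66 mm above the bench; x points up the slope, y across it (level), z square out of the face. The steel is slippery: a plate let go on it slides down until a cleat stops it.
- low_cleat: Lower cleat: aluminium bar fixed on the drain board, 10 mm thick along the slope, 72 mm wide across it, 12 mm high. Origin at the centre of its foot, axes as the board's; at board x = -75 mm, y = +58 mm. Its upper face, which stops the long plate, is at board x = -70 mm.
- high_cleat: Higher cleat: the same bar fixed at board x = -35 mm, y = -58 mm. Its upper face, which stops the short plate, is at board x = -30 mm.
- glass: Bystander: glass beaker, 54 mm across, 68 mm high, loose on the bench; origin at the centre of its underside.
- carton: Bystander: small white carton, 62 x 62 x 42 mm, loose on the bench; origin at the centre of its underside.
- dish: Bystander: closed petri dish, 60 mm across, 15 mm high, lying in the compartment opposite the short plate; rides with the turntable. Origin at the centre of its underside.
Mind the look-alikes: they are no part of the job. What is shaped like the long_plate but brown is not meant.

How it is judged:
By the outcome, as a careful person would: the job done as asked, in the order asked, and still so for the second after the job is handed in, with the robot touching nothing.
It also fails if it takes over 67 s, if anything falls off the work surface, if the arm or the gripper's body presses on something with over 40 N, if the wrist force passes 120 N, or if a joint passes its speed limit or range.

## Working session

There is one attempt and no reset: what is moved stays moved. The work goes in short steps, Python scripts to look and compute and a shell command to move; the robot and the scene stay as the last step left them, time stands still between calls to the robot, and variables do not carry over. Pictures are saved under pics/ and viewed, and the job is handed in when it is done.

```bash
ls -la; mkdir -p pics; python3 - <<'E'
from plant import monitor, optics, robot
import cv2
print(monitor.read_state()); print(robot.tip_extent, [a for a in dir(robot) if a[0]!='_'])
for n in("scene","side","wrist"):
    c=optics.read_camera(n); cv2.imwrite(f"pics/{n}0.png",c["image"]); print(n,c["fx"],c["fy"],c["cx"],c["cy"],c["rvec"],c["tvec"])
E
```

```text
total 12
drwxr-xr-x  3 agent agent 4096 Dec  6 21:32 .
drwxr-xr-x 23 root  root  4096 Dec  6 21:32 ..
drwxr-xr-x  2 agent agent 4096 Dec  6 21:32 pics
{'t': 0.0, 'q': array([ 1.02457953e+00,  1.31154909e-01,  1.48924858e+00,  2.34383384e-05,
        1.52301022e+00, -8.53984405e-02]), 'dq': array([-0.00092402,  0.00033078, -0.00134138,  0.00112269,  0.00030396,
       -0.0009526 ]), 'joint_torque': array([-1.85096367e-03, -5.59840214e+01, -4.91760886e+01,  7.66839506e-02,
        3.58412240e-02, -1.34229167e-04]), 'tool_pos': array([0.26649532, 0.53695906, 0.22560804]), 'orientation': array([-1.54215492,  0.36189714, -0.36096681]), 'force': array([-0.63443488,  0.02355354,  0.3491296 ]), 'wrist_torque': array([0.0355052, 0.0508685, 0.058773 ]), 'opening': 0.09327191733334653}
0.008 ['IKError', 'close_job', 'tip_extent']
scene 450.7450736489679 450.7450736489679 278.333887693472 213.55880468501326 [ 1.93606441 -0.8988203   0.51778189] [-0.42260711  0.32361817  0.74589149]
side 406.80064368065945 406.80064368065945 278.31030323887506 214.3119553906624 [ 1.94787403 -0.68149518  0.4203367 ] [-0.49531384  0.24964465  0.72083511]
wrist 335.17843687342724 335.17843687342724 281.2054709032128 208.56662277639026 [-2.44356421 -1.51665645 -0.22861921] [-0.60039587 -0.03561655  0.39133675]
```

View pics/scene0.png

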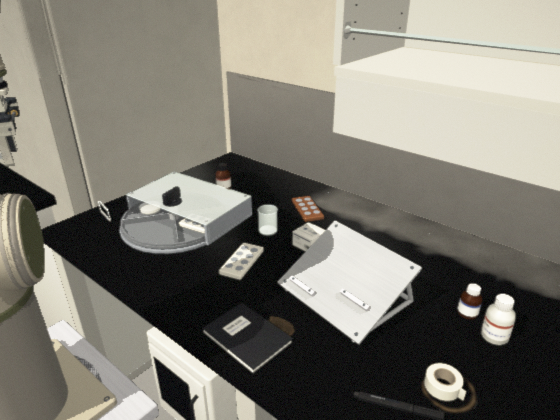

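View pics/side0.png

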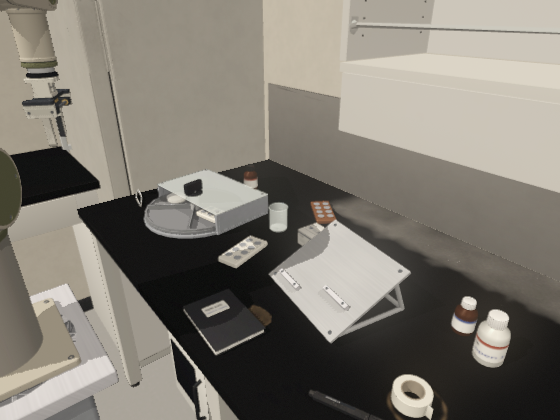

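View pics/wrist0.png

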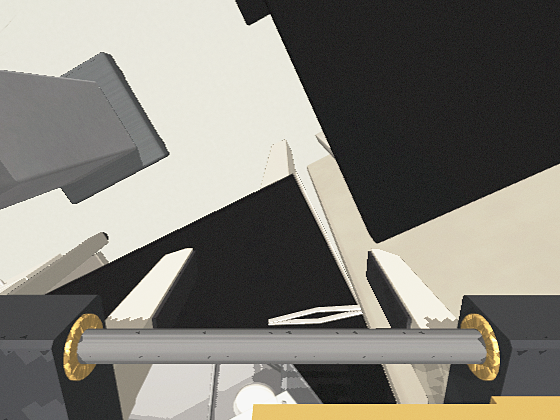

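The scene view shows the carousel at about (185,210), knob (172,195), long plate (242,260), beaker (268,220), carton (307,237), board (350,280) and the brown look-alike (307,208). I'll zoom in for exact pixels.

```bash
cat > h.py <<'E'
import numpy as np, cv2
from scipy.spatial.transform import Rotation as R
from plant import monitor, optics, robot
def cam(n):
    c=optics.read_camera(n); c=dict(c); c["R"]=R.from_rotvec(np.ravel(c["rvec"])).as_matrix(); c["t"]=np.ravel(c["tvec"]); c["C"]=-c["R"].T@c["t"]; return c
def ray(c,u,v):
    d=c["R"].T@np.array([(u-c["cx"])/c["fx"],(v-c["cy"])/c["fy"],1.]); return c["C"],d/np.linalg.norm(d)
def onz(c,u,v,z):
    C,d=ray(c,u,v); return C+d*(z-C[2])/d[2]
def tri(ob):
    A=np.zeros((3,3));b=np.zeros(3)
    for c,u,v in ob:
        C,d=ray(c,u,v);P=np.eye(3)-np.outer(d,d);A+=P;b+=P@C
    return np.linalg.solve(A,b)
def proj(c,p):
    q=c["R"]@np.asarray(p,float)+c["t"]; return np.array([c["fx"]*q[0]/q[2]+c["cx"],c["fy"]*q[1]/q[2]+c["cy"]])
def crop(c,name,u0,v0,u1,v1,k):
    im=cv2.resize(c["image"][v0:v1,u0:u1],None,fx=k,fy=k,interpolation=cv2.INTER_CUBIC)
    for u in range((u0+9)//10*10,u1,10):
        cv2.line(im,((u-u0)*k,0),((u-u0)*k,8 if u%50 else 16),(0,255,255),1)
        if u%50==0: cv2.putText(im,str(u),((u-u0)*k,28),0,.45,(0,255,255),1)
    for v in range((v0+9)//10*10,v1,10):
        cv2.line(im,(0,(v-v0)*k),(8 if v%50 else 16,(v-v0)*k),(0,255,255),1)
        if v%50==0: cv2.putText(im,str(v),(18,(v-v0)*k+5),0,.45,(0,255,255),1)
    cv2.imwrite(name,im)
def tool():
    s=monitor.read_state(); return s, s["tool_pos"], R.from_rotvec(s["orientation"])
E
python3 - <<'E'
from h import *
a=cam("scene");b=cam("side")
print(a["C"],b["C"])
crop(a,"pics/s1.png",110,150,310,290,4); crop(b,"pics/d1.png",130,160,330,280,4)
crop(a,"pics/s2.png",260,200,430,350,4); crop(b,"pics/d2.png",260,200,420,350,4)
print(monitor.read_state()["t"])
E
```

```text
[-0.09676581 -0.63772393  0.65086417] [ 0.05559569 -0.72420203  0.5474505 ]
0.25
```

View pics/s1.png

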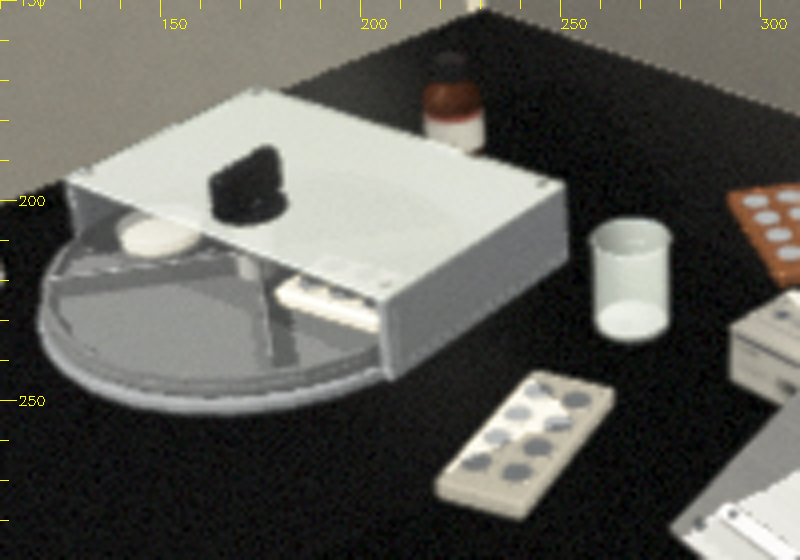

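View pics/d1.png

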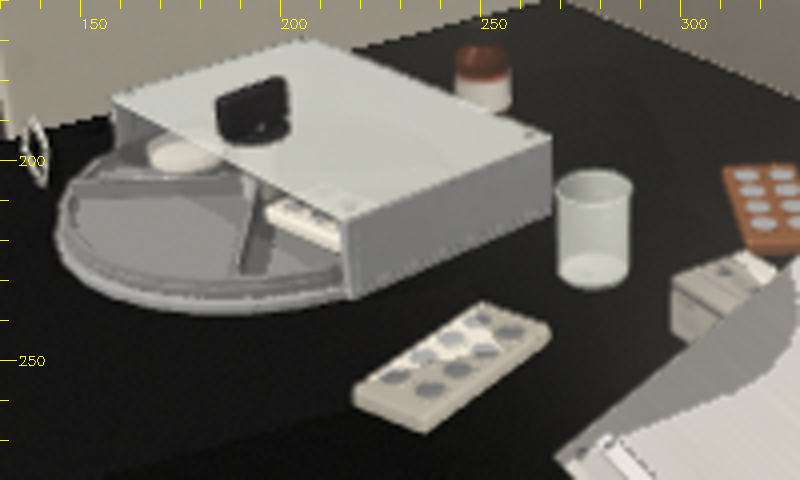

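View pics/s2.png

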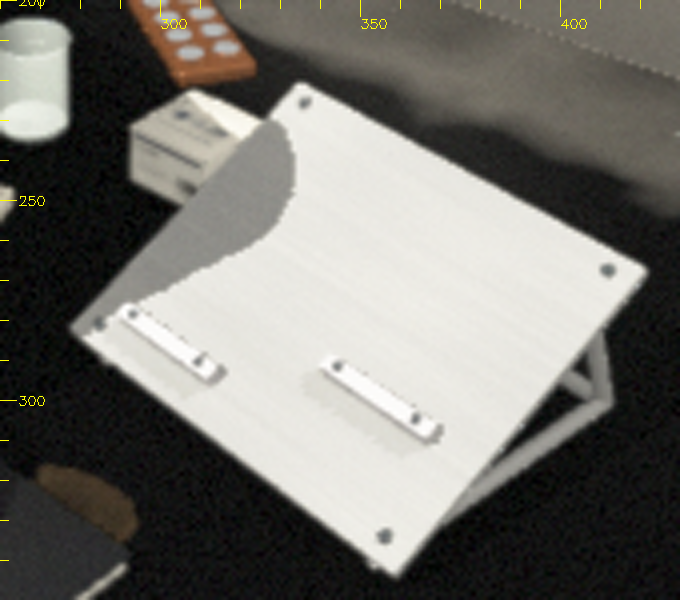

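View pics/d2.png

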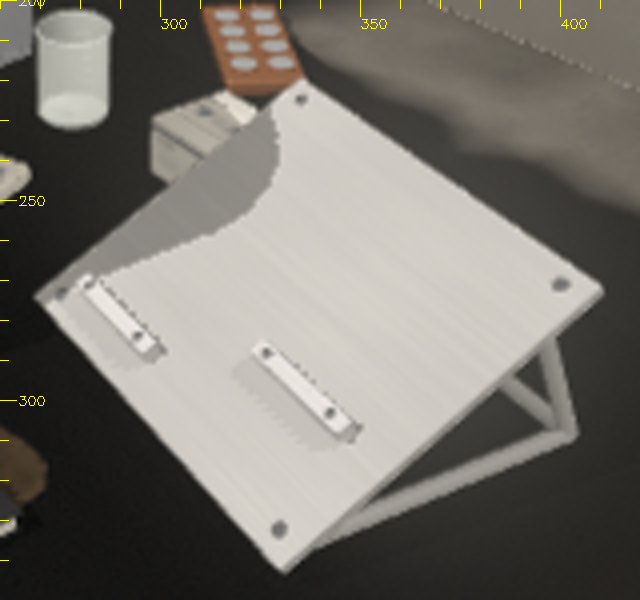

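```bash
python3 - <<'E'
from h import *
np.set_printoptions(precision=4,suppress=True)
a=cam("scene");b=cam("side")
def rep(nm,A,B,z=None):
    out=[]
    for (p,q) in zip(A,B):
        t=tri([(a,*p),(b,*q)]); print(nm,t, "" if z is None else (onz(a,*p,z)[:2],onz(b,*q,z)[:2]))
        out.append(t if z is None else (onz(a,*p,z)+onz(b,*q,z))/2)
    return np.array(out)
c=rep("cover",[(127,195.2),(174.5,172.5),(250.5,196),(206.2,225)],[(158.2,185),(207.5,170),(267.5,194.5),(216.2,214.5)],.0645)
def fit(model,pts):
    m=np.array(model,float);p=pts[:,:2];mc=m.mean(0);pc=p.mean(0)
    H=(m-mc).T@(p-pc);th=np.arctan2(H[0,1]-H[1,0],H[0,0]+H[1,1])
    Rt=np.array([[np.cos(th),-np.sin(th)],[np.sin(th),np.cos(th)]]);o=pc-Rt@mc
    print("fit o",o,"yaw",th,"res mm",1000*np.linalg.norm(p-(m@Rt.T+o),axis=1));return o,th
fit([(-.034,.152),(.156,.152),(.156,-.152),(-.034,-.152)],c)
l=rep("long",[(219.2,271),(245,243),(263.2,247),(240.8,275.8)],[(218.8,257.5),(250.5,236),(267.5,242),(236.2,266.2)],.014)
fit([(-.065,.029),(.065,.029),(.065,-.029),(-.065,-.029)],l)
B=rep("board",[(278,282),(335.5,221),(422,267.5),(359.5,343.8)],[(269.2,274.5),(336.5,221),(410.8,272.5),(331,342.5)])
o=B.mean(0);print("board o",o)
# kabsch 3D
M=np.array([(-.1,.12,0),(.1,.12,0),(.1,-.12,0),(-.1,-.12,0)])
rt,rs=R.align_vectors(B-o,M);print(rt.as_matrix(),rs)
rl=rt.as_matrix()
print("yaw",np.arctan2(-rl[0,1],rl[1,1]),"slope",np.degrees(np.arcsin(rl[2,0])))
# knob wing top ends z .105
s,p,r=tool();print(r.as_matrix(),s["t"])
crop(a,"pics/k1.png",155,180,190,210,20);crop(b,"pics/k2.png",180,175,210,200,20)
E
```

```text
cover [0.5002 0.4408 0.0521] (array([0.4874, 0.418 ]), array([0.4895, 0.4123]))
cover [0.6904 0.4647 0.0505] (array([0.6706, 0.4376]), array([0.6739, 0.4328]))
cover [0.7187 0.1584 0.057 ] (array([0.7078, 0.1479]), array([0.7092, 0.1454]))
cover [0.5263 0.1296 0.0619] (array([0.5223, 0.1252]), array([0.5249, 0.1263]))
fit o [0.5376 0.2734] yaw 0.11935990932839115 res mm [5.8089 8.0181 5.9653 7.4788]
long [0.4653 0.0228 0.0053] (array([0.4564, 0.0129]), array([0.46  , 0.0121]))
long [0.5766 0.0454 0.017 ] (array([0.5798, 0.0487]), array([0.5796, 0.0498]))
long [0.6052 0.0095 0.0052] (array([0.5962, 0.001 ]), array([ 0.5959, -0.0028]))
long [ 0.4817 -0.0312  0.0048] (array([ 0.4758, -0.0382]), array([ 0.4723, -0.0452]))
fit o [0.527  0.0048] yaw 0.30699713359706515 res mm [1.954  2.8711 2.8778 0.831 ]
board [ 0.5138 -0.1175  0.0129] 
board [ 0.6944 -0.1443  0.1009] 
board [ 0.6444 -0.3851  0.1073] 
board [ 0.4697 -0.3563  0.0159] 
board o [ 0.5806 -0.2508  0.0592]
[[ 0.8814  0.1833 -0.4353]
 [-0.1535  0.9828  0.1031]
 [ 0.4467 -0.0241  0.8944]] 0.006979968536215065
yaw -0.18438771323198383 slope 26.53183076269285
[[ 0.8957 -0.0002  0.4446]
 [-0.4446 -0.0004  0.8957]
 [-0.     -1.     -0.0004]] 0.35
```

View pics/k1.png

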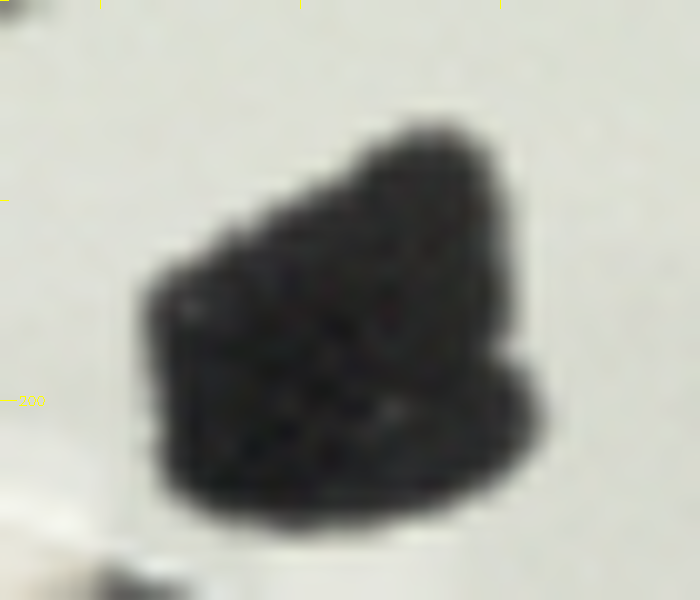

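View pics/k2.png

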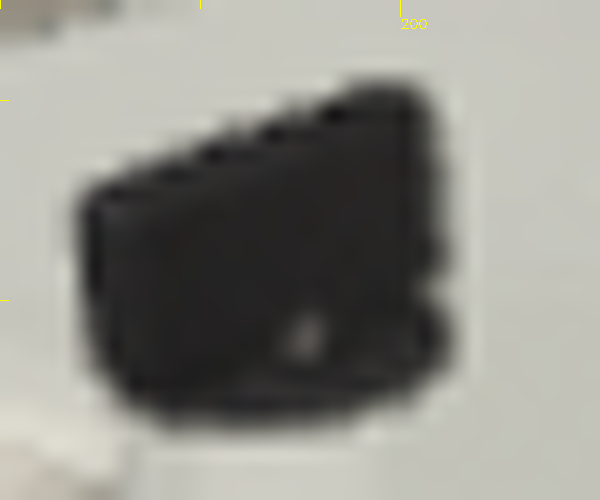

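```bash
cat >> h.py <<'E'
np.set_printoptions(precision=4,suppress=True)
def plan(pt,zx,zy_dir=None,yaxis=(0,0,-1)):
    """target TCP pt, tool z direction zx (3), tool y direction yaxis -> shift in tool mm (current axes) and turn rotvec in tool axes"""
    s,p,r=tool(); y=np.array(yaxis,float);y/=np.linalg.norm(y); z=np.array(zx,float);z-=y*(y@z);z/=np.linalg.norm(z);x=np.cross(y,z)
    T=R.from_matrix(np.array([x,y,z]).T)
    print("t",s["t"],"shift mm (cur tool axes)",r.inv().apply(np.array(pt)-p)*1000,"turn",(r.inv()*T).as_rotvec(),"shift in target axes",T.inv().apply(np.array(pt)-p)*1000)
E
python3 - <<'E'
from h import *
a=cam("scene");b=cam("side");w=cam("wrist")
s,p,r=tool()
print("wristcam in tool",r.inv().apply(w["C"]-p),"fwd",r.inv().apply(w["R"].T@[0,0,1]),"right",r.inv().apply(w["R"].T@[1,0,0]))
# wing top, centre-line ends guess
for A in ((162.5,194.5),(177,186.5)): print(onz(a,*A,.105))
for A in ((184.3,184.8),(200.5,179.5)): print(onz(b,*A,.105))
o=np.array([.5376,.2734,.2])
print(proj(a,(o[0],o[1],.089)),proj(b,(o[0],o[1],.089)))
plan((.52,.273,.24),(-.119,.993,0))
E
```

```text
wristcam in tool [-0.0826 -0.1577  0.0011] fwd [0.297  0.9549 0.0004] right [-0.0008 -0.0002  1.    ]
[0.5095 0.2769 0.105 ]
[0.5642 0.2852 0.105 ]
[0.5114 0.2725 0.105 ]
[0.5668 0.2796 0.105 ]
[172.6148 196.4883] [193.0278 187.6606]
t 0.5 shift mm (cur tool axes) [ 344.3973  -13.4194 -124.2453] turn [ 0.0001 -0.5801 -0.    ] shift in target axes [ 219.9619  -13.4179 -292.6827]
```

```bash
python3 -m inch '[[[43,0,-15.5,0,0,0],[43,0,-15.5,0,0,0],[43,0,-15.5,0,0,0],[43,0,-15.5,0,0,0],[43,0,-15.5,0,0,0],[43,0,-15.5,0,0,0],[43,0,-15.5,0,0,0],[43,0,-15.5,0,0,0]]]'; python3 -m inch '[[[0,0,0,0,-0.145,0],[0,0,0,0,-0.145,0],[0,0,0,0,-0.145,0],[0,0,0,0,-0.145,0],[0,0,0,0,0,0]]]' 50
python3 - <<'E'
from h import *
w=cam("wrist");cv2.imwrite("pics/w1.png",w["image"])
plan((.5376,.2734,.24),(-.119,.993,0))
E
```

```text
t: 1.5
tool_pos: [0.5207, 0.2722, 0.2268]
orientation: [-1.54, 0.361, -0.362]
force: [1.2, 1.4, -0.1]
opening: 0.0929
t: 2.12
tool_pos: [0.5198, 0.2734, 0.2267]
orientation: [-1.569, -0.093, 0.093]
force: [0.3, 0.3, 0.6]
opening: 0.0514
t 2.175 shift mm (cur tool axes) [ 17.7078 -13.3333  -2.0717] turn [-0.     -0.0033  0.0001] shift in target axes [ 17.7001 -13.3344  -2.1302]
```

View pics/w1.png

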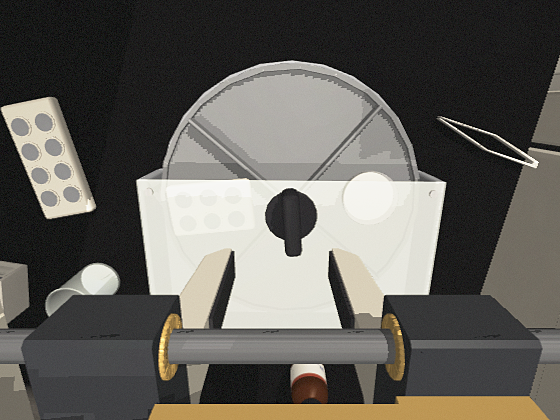

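The wrist view shows the knob at about (290,215), the short plate under the cover at (212,207), the dish at (368,197), the long plate at (47,157) and the rib ends at (190,122) and (378,106). Next I'll measure them.

```bash
python3 - <<'E'
from h import *
w=cam("wrist");im=w["image"]
g=cv2.cvtColor(im,cv2.COLOR_BGR2GRAY)
m=np.zeros_like(g);m[180:262,255:330]=(g[180:262,255:330]<80)*255
n,l,st,ce=cv2.connectedComponentsWithStats(m);i=1+np.argmax(st[1:,4]);print(st[i],ce[i])
# wing lower part (below collar)
for v in range(st[i][1],st[i][1]+st[i][3],6):
    us=np.where(l[v]==i)[0];print(v,us.min(),us.max(),end=" | ")
print()
crop(w,"pics/w1k.png",250,175,335,265,8)
# axis: project from foot circle: cover front corners on z
for q in((137,179),(445,183)): print("cover front",onz(w,*q,.0645))
for q in((188,121),(378,106)): print("rib end",onz(w,*q,.036))
for q in((290.5,213),): print("collar",onz(w,*q,.074))
# long plate contour
m=((g>110)*255).astype(np.uint8);m[:,120:]=0;m[230:]=0
cs,_=cv2.findContours(m,cv2.RETR_EXTERNAL,cv2.CHAIN_APPROX_NONE);c=max(cs,key=cv2.contourArea);print("long rect",cv2.minAreaRect(c));bx=cv2.boxPoints(cv2.minAreaRect(c))
print([onz(w,*q,.014)[:2] for q in bx])
crop(w,"pics/w1s.png",150,160,270,250,6)
crop(w,"pics/w1l.png",0,85,105,230,5)
E
```

```text
[ 265  188   52   69 2277] [290.7255 218.4554]
188 291 292 | 194 278 304 | 200 271 310 | 206 267 313 | 212 265 316 | 218 266 316 | 224 267 314 | 230 270 310 | 236 277 304 | 242 285 300 | 248 285 301 | 254 287 299 | 
cover front [0.5235 0.1333 0.0645]
cover front [0.4925 0.432  0.0645]
rib end [0.4651 0.1733 0.036 ]
rib end [0.4286 0.3603 0.036 ]
collar [0.5376 0.2854 0.074 ]
long rect ((49.25862121582031, 157.89654541015625), (129.61534118652344, 55.52290725708008), 68.19859313964844)
[array([ 0.4767, -0.0312]), array([0.4495, 0.0247]), array([0.5762, 0.0687]), array([0.6091, 0.0073])]
```

View pics/w1k.png

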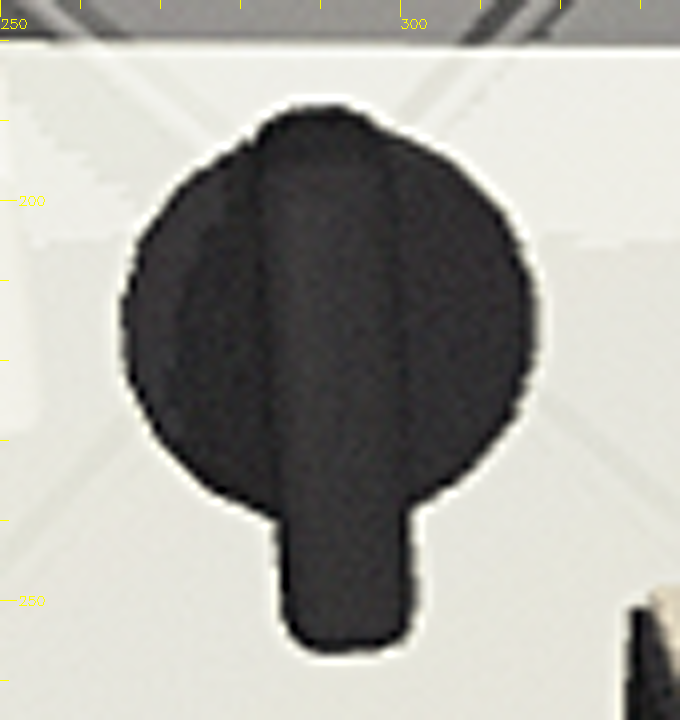

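View pics/w1s.png

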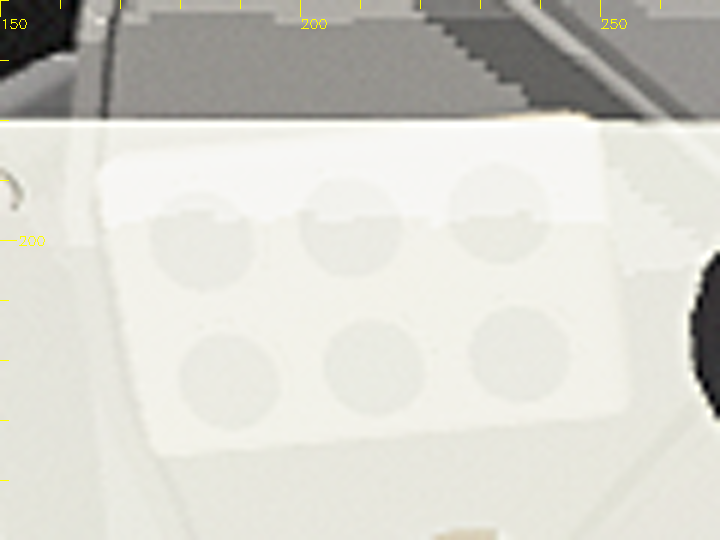

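View pics/w1l.png

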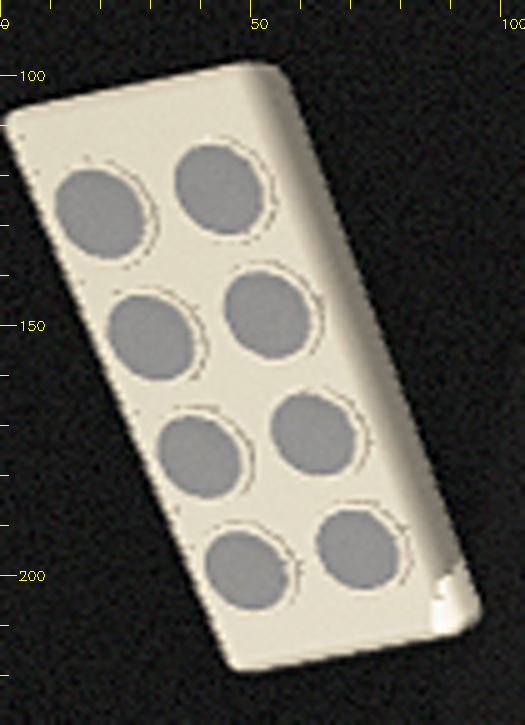

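```bash
python3 - <<'E'
from h import *
w=cam("wrist");s,p,r=tool();print(s["opening"],p)
for x in(-7.5,7.5):
  for z in(-25,25): print(x,z,proj(w,p+r.apply(np.array([x,8,z])/1000)))
crop(w,"pics/w1f.png",180,235,390,330,4)
# wells centres of long plate in wrist (scale 5 crop, -0.4)
L=[(99,214),(219,189),(150,338),(267,314),(199,457),(314,433),(246,571),(357,549)]
P=np.array([onz(w,x/5-.4,85+y/5-.4,.014)[:2] for x,y in L]);print("long wells c",P.mean(0),P)
S=[(203,241),(350,227),(499,214),(228,381),(374,367),(519,354)]
P=np.array([onz(w,150+x/6-.4,160+y/6-.4,.034)[:2] for x,y in S]);print("short wells",P.mean(0),P)
k=[(330,110),(360,200),]
E
```

```text
0.04991797410814298 [0.5198 0.2734 0.2267]
-7.5 -25 [233.371 249.308]
-7.5 25 [326.2596 249.3329]
7.5 -25 [234.5166 274.2933]
7.5 25 [325.1662 274.3173]
long wells c [0.5291 0.0127] [[ 0.4946 -0.0125]
 [ 0.4862  0.0137]
 [ 0.5204 -0.0044]
 [ 0.512   0.0216]
 [ 0.5462  0.0038]
 [ 0.5376  0.0298]
 [ 0.572   0.0119]
 [ 0.5638  0.0376]]
short wells [0.5564 0.1999] [[0.5489 0.1707]
 [0.5432 0.197 ]
 [0.5376 0.2235]
 [0.5753 0.1761]
 [0.5695 0.2028]
 [0.5638 0.2291]]
```

View pics/w1f.png

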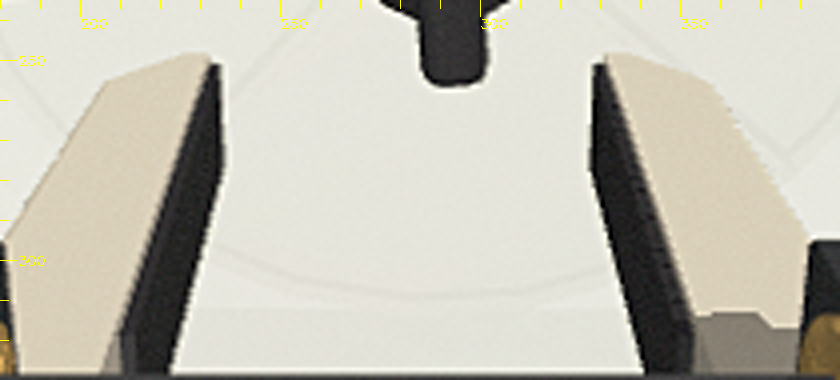

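```bash
python3 - <<'E'
from h import *
w=cam("wrist");d=np.array([1.5,1.7])
f=lambda u,v,z:onz(w,u-d[0],v-d[1],z)
A=f(290.2,195.9,.105);B=f(292.8,249.6,.105);print("wing",A,B,np.arctan2(B[1]-A[1],B[0]-A[0]))
e0=f(290.2,188,.105);e1=f(293,256,.105);print(e0,e1,"mid",(e0+e1)/2, np.linalg.norm(e1-e0))
print("collar",f(290.6,213,.074))
ang=np.arctan2(B[1]-A[1],B[0]-A[0])
cf=[f(137,179,.0645),f(445,183,.0645)];print(cf)
plan((.537,.286,.15),(-np.sin(.2),np.cos(.2),0))
E
```

```text
wing [0.5109 0.2796 0.105 ] [0.5605 0.2882 0.105 ] 0.17047125358078213
[0.504  0.2788 0.105 ] [0.5668 0.2892 0.105 ] mid [0.5354 0.284  0.105 ] 0.06368480084379932
collar [0.536  0.2838 0.074 ]
[array([0.522 , 0.1319, 0.0645]), array([0.4909, 0.4301, 0.0645])]
t 2.325 shift mm (cur tool axes) [18.6019 76.6703 10.4837] turn [-0.     -0.0831  0.    ] shift in target axes [19.4099 76.6698  8.9031]
```

```bash
python3 -m inch '[[[17.4,0,8.6,0,0,0],[0,0,0,0,-0.065,0],[0,35,0,0,0,0],[0,35,0,0,0,0],[0,35,0,0,0,0],[0,32,0,0,0,0],[0,0,0,0,0,0]]]'
python3 - <<'E'
from h import *
w=cam("wrist");cv2.imwrite("pics/w2.png",w["image"]);plan((.536,.284,.089),(-np.sin(.184),np.cos(.184),0))
E
```

```text
t: 3.2
tool_pos: [0.5336, 0.283, 0.0864]
orientation: [-1.568, -0.139, 0.148]
force: [0.0, 0.3, 0.5]
opening: 0.05
t 3.25 shift mm (cur tool axes) [ 0.9472 -0.2003  0.2013] turn [ 0.0006 -0.0008 -0.0026] shift in target axes [ 0.9478 -0.1977  0.2006]
```

View pics/w2.png

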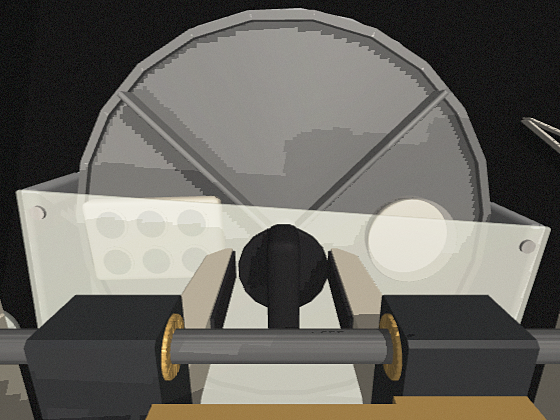

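Wing (268–300 px) sits between the fingers (235, 330). I'll close and turn.

```bash
python3 -m inch '[[[0,0,0,0,0,0],[0,0,0,0,0,0],[0,0,0,0,0,0],[0,0,0,0,0,0],[0,0,0,0,0,0],[0,0,0,0,0,0]]]' 10 20;  python3 -m inch '[[[0,0,0,0,0.08,0],[0,0,0,0,0.14,0],[0,0,0,0,0.16,0],[0,0,0,0,0.16,0],[0,0,0,0,0.16,0],[0,0,0,0,0.16,0],[0,0,0,0,0.16,0],[0,0,0,0,0.16,0]]]';python3 -m inch '[[[0,0,0,0,0.16,0],[0,0,0,0,0.16,0],[0,0,0,0,0.12,0],[0,0,0,0,0.06,0],[0,0,0,0,0,0],[0,0,0,0,0,0]]]'
python3 - <<'E'
from h import *
w=cam("scene");crop(w,"pics/s3.png",90,130,290,280,4)
w=cam("wrist");cv2.imwrite("pics/w3.png",w["image"]);s,p,r=tool();print(s["q"],r.as_matrix())
E
```

```text
t: 4.0
tool_pos: [0.5363, 0.2844, 0.0902]
orientation: [-1.565, -0.145, 0.144]
force: [-0.5, 2.7, 4.3]
opening: 0.0158
t: 5.0
tool_pos: [0.5381, 0.2885, 0.0903]
orientation: [-1.417, 0.777, -0.779]
force: [13.8, 22.0, -11.7]
opening: 0.0158
t: 5.75
tool_pos: [0.54, 0.2884, 0.0904]
orientation: [-1.231, 1.15, -1.152]
force: [21.6, 23.4, -17.4]
opening: 0.0162
[0.4045 0.2522 1.6054 0.0041 1.2717 0.3277] [[ 0.0756  0.0098  0.9971]
 [-0.9971  0.0084  0.0755]
 [-0.0076 -0.9999  0.0104]]
```

View pics/s3.png

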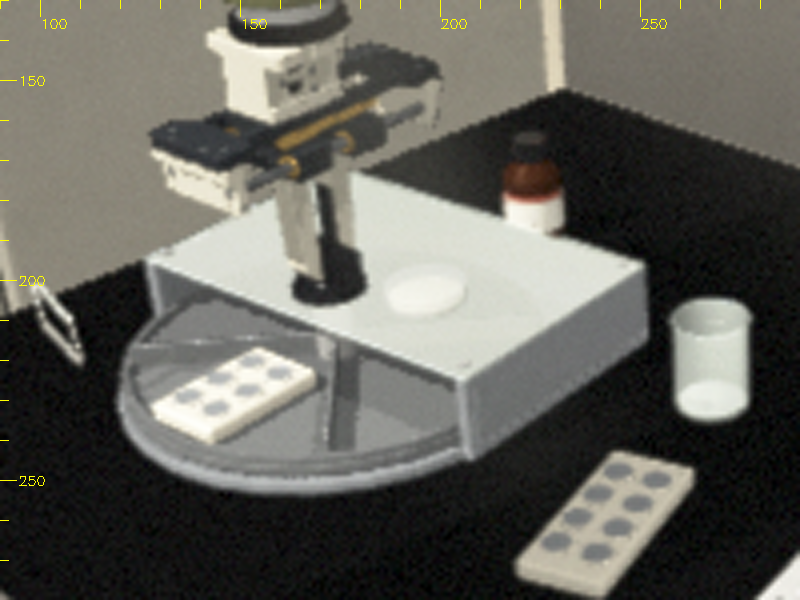

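View pics/w3.png

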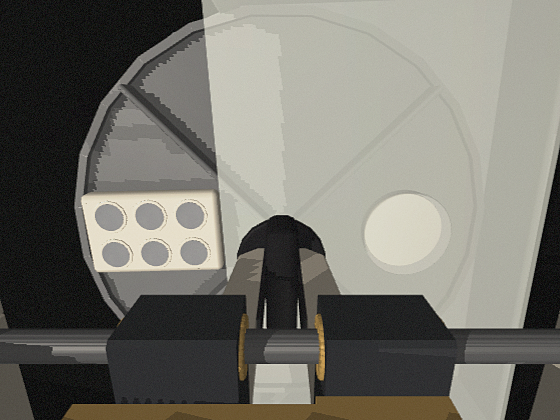

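The plate is at the open front in both views. In the wrist view it spans (85–222, 190–272), with the cover edge from (203,0) to about (226,270). I'll release the knob, rise and measure.

```bash
python3 -m inch '[[[0,0,0,0,0,0],[0,0,0,0,0,0],[0,0,0,0,0,0],[0,-20,0,0,0,0],[0,-40,0,0,0,0],[0,-40,0,0,0,0],[0,0,-35,0,0,0],[0,0,-35,0,0,0]]]' 50;python3 -m inch '[[[0,0,-20,0,0,0],[0,0,0,0,0,0]]]' 92
python3 - <<'E'
from h import *
w=cam("wrist");cv2.imwrite("pics/w4.png",w["image"]);s,p,r=tool();print(s["t"],p)
E
```

```text
t: 6.85
tool_pos: [0.4663, 0.2788, 0.1922]
orientation: [-1.241, 1.153, -1.155]
force: [-1.0, -0.1, -0.2]
opening: 0.0503
t: 7.1
tool_pos: [0.4458, 0.2775, 0.1913]
orientation: [-1.242, 1.152, -1.153]
force: [-0.3, 0.5, 0.4]
opening: 0.0654
7.15 [0.4467 0.2775 0.1912]
```

View pics/w4.png

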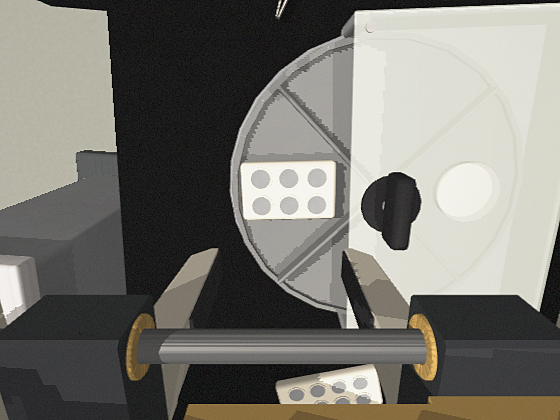

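The plate (242–335, 160–220) sits in the front compartment, ribs at (282,85) and (282,280). Next, the exact pose.

```bash
python3 - <<'E'
from h import *
w=cam("wrist");im=w["image"];g=cv2.cvtColor(im,cv2.COLOR_BGR2GRAY);s,p,r=tool()
d=np.array([1.5,1.7]);f=lambda u,v,z:onz(w,u-d[0],v-d[1],z)
m=np.zeros_like(g);m[155:225,237:342]=(g[155:225,237:342]>190)*255
cs,_=cv2.findContours(m,cv2.RETR_CCOMP,cv2.CHAIN_APPROX_NONE)
c=max(cs,key=cv2.contourArea);print("rect",cv2.minAreaRect(c))
P=[]
for k in cs:
    A=cv2.contourArea(k)
    if 150<A<900:
        (u,v),rr=cv2.minEnclosingCircle(k);P.append(f(u,v,.034)[:2]);print(u,v,A,P[-1])
P=np.array(P);print("plate c",P.mean(0));
u,sv,vt=np.linalg.svd(P-P.mean(0));print(vt, sv)
e=[]
for v in (60,120,150,240): 
    row=g[v,330:370].astype(int);j=330+np.argmax(np.diff(row));e.append(f(j+.5,v,.0645)[:2]);print("edge",v,j,e[-1])
e=np.array(e);q=e[0]-e[-1];print("front edge dir yaw",np.arctan2(-q[0],q[1]))
for q in((282,85),(282,280)): print("rib",f(*q,.036)[:2])
crop(w,"pics/w4z.png",200,140,350,300,4)
# knob collar
print("collar",f(391,201,.074))
E
```

```text
rect ((287.3542785644531, 189.79664611816406), (56.98653793334961, 94.34727478027344), 88.75463104248047)
plate c nan<stdin>:12: RuntimeWarning: Mean of empty slice.
  ret = ret.dtype.type(ret / rcount)
<stdin>:13: RuntimeWarning: Mean of empty slice.
Traceback (most recent call last):
numpy.linalg.LinAlgError: 1-dimensional array given. Array must be at least two-dimensional
```

```bash
cat >> h.py <<'E'
D=np.array([1.5,1.7])
def fz(w,u,v,z): return onz(w,u-D[0],v-D[1],z)
def wells(w,u0,v0,u1,v1,z,amin=200,amax=2500,pr=True):
    g=cv2.cvtColor(w["image"],cv2.COLOR_BGR2GRAY)[v0:v1,u0:u1]
    t,m=cv2.threshold(g,0,255,cv2.THRESH_BINARY+cv2.THRESH_OTSU)
    m=cv2.inRange(g,115,175)
    m=cv2.morphologyEx(m,cv2.MORPH_OPEN,np.ones((5,5)))
    cs,_=cv2.findContours(m,cv2.RETR_EXTERNAL,cv2.CHAIN_APPROX_NONE);P=[];U=[]
    for k in cs:
        A=cv2.contourArea(k)
        (u,v),rr=cv2.minEnclosingCircle(k)
        if amin<A<amax and A>.7*np.pi*rr*rr: U.append((u+u0,v+v0));P.append(fz(w,*U[-1],z)[:2])
    P=np.array(P);U=np.array(U)
    if pr: print("wells",len(P),U.round(1).tolist(),P.mean(0) if len(P) else 0)
    if len(P)>2:
        _,sv,vt=np.linalg.svd(P-P.mean(0)); print("long dir",vt[0],"sv",sv)
    return U,P
E
python3 - <<'E'
from h import *
w=cam("wrist");g=cv2.cvtColor(w["image"],cv2.COLOR_BGR2GRAY);crop(w,"pics/w4z.png",200,140,350,300,4)
U,P=wells(w,237,155,342,225,.034)
e=[]
for v in (60,120,150,240): 
    row=g[v,335:365].astype(int);j=335+np.argmax(np.diff(row));e.append(fz(w,j+.5,v,.0645)[:2]);print("edge",v,j,e[-1])
e=np.array(e);q=e[0]-e[-1];print("front edge yaw",np.arctan2(-q[0],q[1]))
for q in((282,85),(282,280)): print("rib",fz(w,*q,.036)[:2])
print("collar",fz(w,391,201,.074),[fz(w,*q,.034)[:2] for q in((242,160),(335,160),(336,219),(243,220))])
E
```

```text
wells 0 [] 0
edge 60 351 [0.493  0.3994]
edge 120 350 [0.4983 0.3545]
edge 150 348 [0.4999 0.3302]
edge 240 347 [0.5099 0.2492]
front edge yaw 0.1123833297445384
rib [0.4402 0.3787]
rib [0.4546 0.1882]
collar [0.5399 0.2912 0.074 ] [array([0.4077, 0.3101]), array([0.4948, 0.3167]), array([0.5029, 0.2586]), array([0.4111, 0.2507])]
```

View pics/w4z.png

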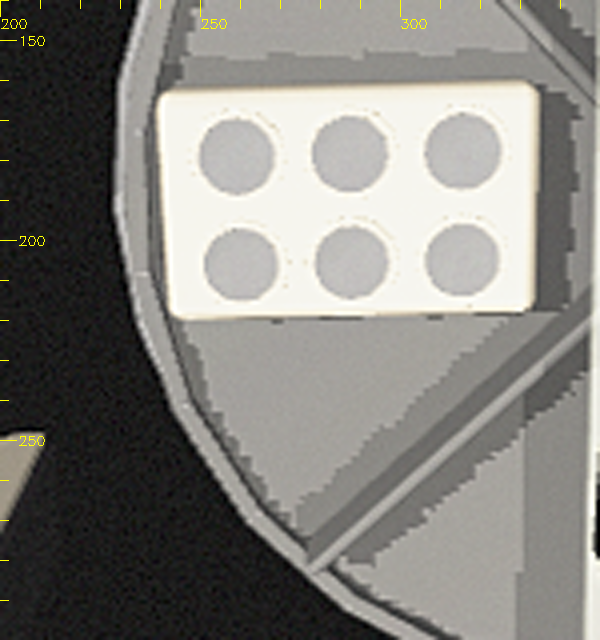

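```bash
python3 - <<'E'
from h import *
w=cam("wrist")
S=[(237,156),(349,154),(462,151),(241,264),(351,262),(461,260)]
P=np.array([onz(w,200+x/4-.4,140+y/4-.4,.034)[:2] for x,y in S]);c=P.mean(0)
_,sv,vt=np.linalg.svd(P-c);print("c",c,"dir",vt[0],np.arctan2(vt[0][1],vt[0][0]),sv)
s,p,r=tool()
c2=c+.003*r.apply([1,0,0])[:2];print(c2, "rel axis",c2-[.540,.285],np.arctan2(*(c2-[.540,.285])[::-1])+np.pi,np.linalg.norm(c2-[.540,.285]))
th=np.arctan2(vt[0][1],vt[0][0]); th=(th+np.pi/2)%np.pi-np.pi/2
plan((c2[0],c2[1],.13),(-np.sin(th),np.cos(th),0))
E
```

```text
c [0.454  0.2811] dir [0.9954 0.0957] 0.09582195845273005 [0.0538 0.0331]
[0.4543 0.2781] rel axis [-0.0857 -0.0069] 0.08006969155202581 0.08600819003679601
t 7.3 shift mm (cur tool axes) [-0.274  60.2693  7.0801] turn [-0.001  -1.592   0.0005] shift in target axes [ 7.1425 60.2624  0.1395]
```

```bash
python3 -m inch '[[[0,0,0,0,-0.187,0],[0,0,0,0,-0.187,0],[0,0,0,0,-0.187,0],[0,0,0,0,-0.187,0],[0,0,0,0,-0.187,0],[0,0,0,0,-0.187,0],[0,0,0,0,-0.187,0],[0,0,0,0,-0.187,0]]]' 93; python3 -m inch '[[[0,0,0,0,-0.096,0],[7,30,0,0,0,0],[0,30,0,0,0,0],[0,20,0,0,0,0],[0,0,0,0,0,0]]]'
python3 - <<'E'
from h import *
w=cam("wrist");cv2.imwrite("pics/w5.png",w["image"]);s,p,r=tool();print(s["t"],p,s["q"],s["opening"]);print(r.as_matrix())
for z in(-46,46): print(proj(w,p+r.apply(np.array([0,8,z])/1000)))
E
```

```text
t: 8.3
tool_pos: [0.447, 0.2771, 0.1895]
orientation: [-1.571, -0.004, 0.005]
force: [0.6, 0.5, -0.3]
opening: 0.093
t: 8.93
tool_pos: [0.4524, 0.2771, 0.1076]
orientation: [-1.571, -0.072, 0.078]
force: [1.2, -0.0, -0.0]
opening: 0.0929
8.975 [0.4532 0.2776 0.1091] [ 0.4531  0.0361  1.8074 -0.0001  1.2999 -1.2134] 0.09303684383294948
[[ 0.9954 -0.0016 -0.0956]
 [ 0.0956 -0.0009  0.9954]
 [-0.0016 -1.     -0.0007]]
[195.5464 264.6852]
[365.4857 264.8506]
```

View pics/w5.png

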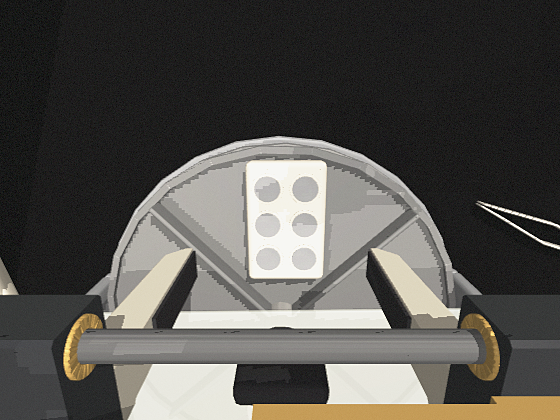

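```bash
python3 - <<'E'
from h import *
w=cam("wrist");s,p,r=tool()
print(proj(w,(p[0],p[1],.034)))
S=[(267,188),(305,189),(266,225),(305,225),(266.5,259),(303.5,259)]
P=np.array([onz(w,u,v,.034)[:2] for u,v in S]);c=P.mean(0);_,_,vt=np.linalg.svd(P-c);print(c,vt[0],"tool frame off mm",r.inv().apply(np.append(c,p[2])-p)*1000)
E
```

```text
[280.6566 221.9608]
[0.4558 0.2818] [0.9963 0.0858] tool frame off mm [2.3315 0.0004 3.5728]
```

```bash
python3 -m inch '[[[2.5,0,3,0,0,0],[0,30,0,0,0,0],[0,25,0,0,0,0],[0,15,0,0,0,0],[0,0,0,0,0,0],[0,0,0,0,0,0]]]'
python3 - <<'E'
from h import *
w=cam("wrist");cv2.imwrite("pics/w6.png",w["image"]);s,p,r=tool();print(s["t"],p,s["force"])
print(proj(w,(p[0],p[1],.034)))
for z in(-46,46): print(proj(w,p+r.apply(np.array([-7.5,8,z])/1000)))
E
```

```text
t: 9.78
tool_pos: [0.4563, 0.2816, 0.0409]
orientation: [-1.569, -0.077, 0.074]
force: [0.1, 0.0, -0.3]
opening: 0.0931
9.825 [0.4565 0.2817 0.0411] [0.2639 0.0967 0.5444]
[279.8906 263.1497]
[194.384  249.6852]
[365.4214 249.8255]
```

View pics/w6.png

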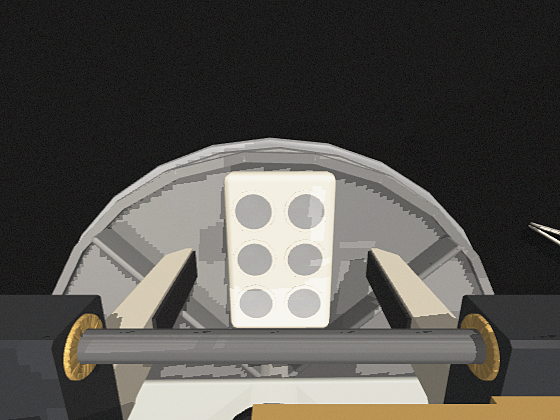

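Plate mid-well row at v≈260, centred at u≈279.5 between the pads (196/367), so it's well aligned. I'll shift x by -2, go down and grip.

```bash
python3 -m inch '[[[-2,9,0,0,0,0],[0,0,0,0,0,0],[0,0,0,0,0,0],[0,0,0,0,0,0],[0,0,0,0,0,0],[0,0,0,0,0,0],[0,0,0,0,0,0]]]' 50 25
python3 -m inch '[[[0,0,0,0,0,0],[0,-6,0,0,0,0],[0,-10,0,0,0,0],[0,-15,0,0,0,0],[0,-15,0,0,0,0],[0,0,0,0,0,0],[0,0,0,0,0,0]]]'
python3 - <<'E'
from h import *
w=cam("wrist");cv2.imwrite("pics/w7.png",w["image"]);s,p,r=tool();print(s["t"],p,s["force"],s["opening"]);print(r.as_matrix())
w=cam("side");crop(w,"pics/d7.png",110,120,310,270,4)
E
```

```text
t: 10.7
tool_pos: [0.4536, 0.281, 0.0308]
orientation: [-1.569, -0.076, 0.075]
force: [-0.3, -0.9, 1.2]
opening: 0.0579
t: 11.58
tool_pos: [0.4534, 0.2809, 0.0766]
orientation: [-1.569, -0.076, 0.075]
force: [-0.0, -0.9, -1.6]
opening: 0.0581
11.625 [0.4531 0.2808 0.0762] [ 0.8242 -0.4332 -1.1253] 0.05745433789818592
[[ 0.9954 -0.0006 -0.096 ]
 [ 0.096  -0.0003  0.9954]
 [-0.0007 -1.     -0.0003]]
```

View pics/w7.png

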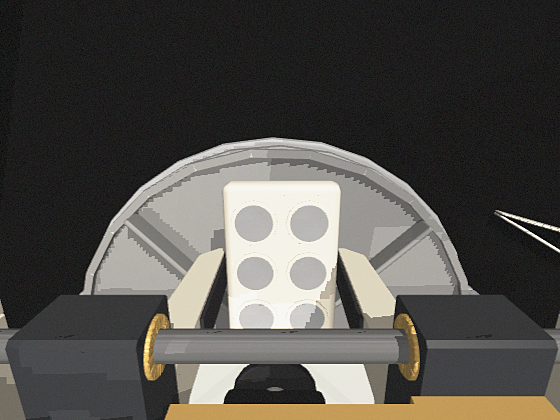

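View pics/d7.png

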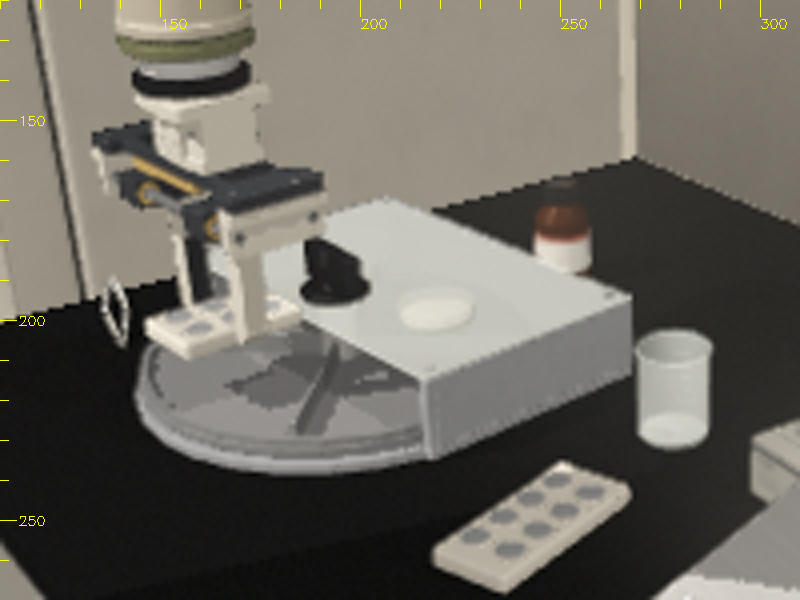

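```bash
python3 -m inch '[[[0,-50,0,0,0,0],[0,-50,0,0,0,0],[0,-50,-30,0,0,0],[0,-40,-45,0,0,0],[0,0,-55,0,0,0],[0,0,-55,0,0,0],[0,0,-55,0,0,0],[0,0,-55,0,0,0]]]' ; python3 -m inch '[[[0,0,-55,0,0,0],[0,0,-55,0,0,0],[0,0,-55,0,0,0],[0,0,-45,0,0,0],[0,0,-27,0.0,0.14,0],[0,0,0,0,0.14,0],[0,0,0,0,0,0],[0,0,0,0,0,0]]]'
python3 - <<'E'
from h import *
w=cam("wrist");cv2.imwrite("pics/w8.png",w["image"]);s,p,r=tool();print(s["t"],p,s["force"],s["opening"]);print(r.as_matrix())
E
```

```text
t: 12.68
tool_pos: [0.4814, -0.0144, 0.2661]
orientation: [-1.569, -0.075, 0.076]
force: [0.1, 0.1, -1.0]
opening: 0.0576
t: 13.68
tool_pos: [0.5045, -0.2482, 0.2662]
orientation: [-1.566, 0.142, -0.141]
force: [-0.6, 0.3, -1.5]
opening: 0.0575
13.725 [ 0.5045 -0.2481  0.2664] [ 0.4272 -0.0537 -0.9947] 0.05806554863522362
[[ 0.9837 -0.0003  0.1797]
 [-0.1797  0.0002  0.9837]
 [-0.0004 -1.      0.0002]]
```

View pics/w8.png

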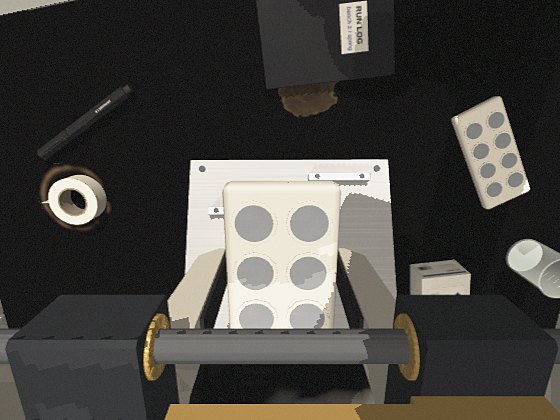

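Wrist view shows the board's lower edge (189–387, v≈160), low cleat (308–371, 172–180) and high cleat (208+, 211). I'll zoom for the board pose.

```bash
python3 - <<'E'
from h import *
w=cam("wrist");crop(w,"pics/w8z.png",180,150,400,250,3);crop(w,"pics/w8y.png",300,155,400,215,7)
E
```

```text
(no output)
```

View pics/w8z.png

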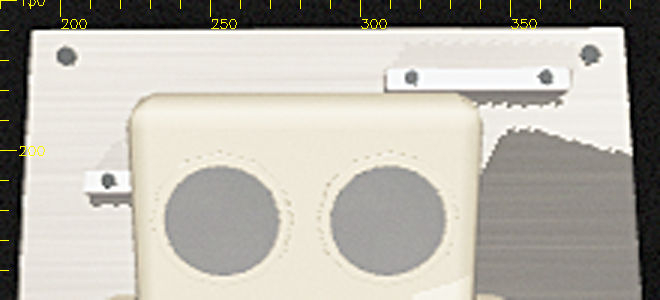

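View pics/w8y.png

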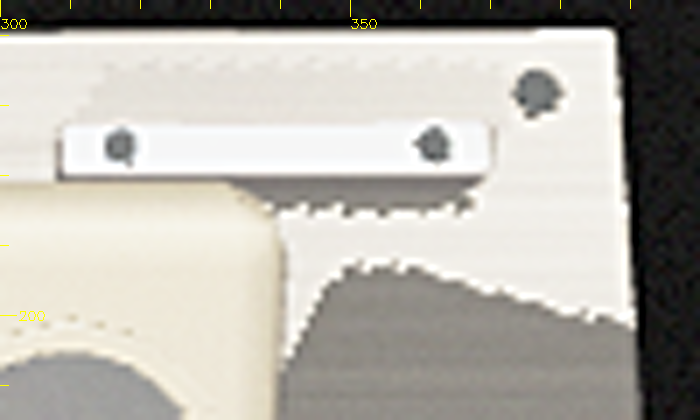

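```bash
cat > b.py <<'E'
from h import *
S,C=np.sin(np.radians(28)),np.cos(np.radians(28))
def hgt(bx,bz): return .066+bx*S+bz*C
def hor(bx,bz): return bx*C-bz*S   # horizontal along-slope coordinate
def fit2(m,p):
    m=np.array(m);p=np.array(p);mc=m.mean(0);pc=p.mean(0);H=(m-mc).T@(p-pc);th=np.arctan2(H[0,1]-H[1,0],H[0,0]+H[1,1])
    Rt=np.array([[np.cos(th),-np.sin(th)],[np.sin(th),np.cos(th)]]);o=pc-Rt@mc;print("fit",o,"yaw",th,"res",1000*((p-(m@Rt.T+o))@Rt));return o,th
def board(w,obs):
    m=[];p=[]
    for (bx,by,bz),(u,v) in obs: m.append((hor(bx,bz),by));p.append(onz(w,u,v,hgt(bx,bz))[:2])
    return fit2(m,p)
def Rb(th): 
    y=np.array([-np.sin(th),np.cos(th),0]);x=np.array([np.cos(th)*C,np.sin(th)*C,S]);return np.array([x,y,np.cross(x,y)]).T
E
python3 - <<'E'
from b import *
w=cam("wrist");s,p,r=tool()
o=[((-.1,-.12,0),(190,159.6)),((-.1,.12,0),(387.5,158.9)),((-.08,.094,.012),(369.6,172)),((-.08,.022,.012),(308.5,172)),((-.07,.094,.012),(369.6,180)),((-.07,.022,.012),(308.5,180)),((-.04,-.094,.012),(208,206.3)),((-.03,-.094,.012),(208,213.7))]
board(w,o)
# plate middle wells in tool
for u,v in((254.5,272),(307.5,272),(254,223.5),(308,223.5)):
    Cc,d=ray(w,u,v);Ct=r.inv().apply(Cc-p);dt=r.inv().apply(d);k=(-.0032-Ct[1])/dt[1];print((Ct+k*dt)*1000)
print(p, s["q"])
E
```

```text
fit [ 0.5746 -0.2499] yaw -0.17697650302807277 res [[ 0.3161  0.1023]
 [ 0.2733 -0.7776]
 [ 0.3206 -0.5713]
 [ 0.0802  0.2911]
 [-0.0408 -1.1197]
 [-0.2803  0.1016]
 [ 0.4005  0.7486]
 [-1.0696  1.2251]]
[ -0.1958  -3.2    -12.6315]
[-0.2263 -3.2    14.5463]
[-26.6062  -3.2    -12.2844]
[-26.6369  -3.2     14.143 ]
[ 0.5046 -0.2482  0.2666] [-0.5482  0.0149  1.5369 -0.      1.5898 -1.9374]
```

```bash
python3 - <<'E'
from b import *
o=np.array([.5746,-.2499,.066]);B=Rb(-.177);t=o+B@np.array([.026,-.058,.056]);print(t)
plan(t,B[:,1],yaxis=-B[:,2])
E
python3 -m inch '[[[0,0,0,0,0,-0.122],[0,0,0,0,0,-0.122],[0,0,0,0,0,-0.122],[0,0,0,0,0,-0.122],[0,0,0,0,0,0]]]'
python3 - <<'E'
from b import *
o=np.array([.5746,-.2499,.066]);B=Rb(-.177);t=o+B@np.array([.026,-.058,.056]);print(t)
plan(t,B[:,1],yaxis=-B[:,2]);print(tool()[0]["q"])
E
```

```text
[ 0.5611 -0.3064  0.1277]
t 13.825 shift mm (cur tool axes) [ 66.0821 138.98   -47.0931] turn [ 0.0011 -0.0045 -0.4887] shift in target axes [ -7.0871 153.6338 -47.3971]
t: 14.45
tool_pos: [0.5026, -0.2476, 0.2646]
orientation: [-1.576, -0.239, -0.524]
force: [-0.5, 0.7, -1.4]
opening: 0.0577
[ 0.5611 -0.3064  0.1277]
t 14.45 shift mm (cur tool axes) [ -3.5113 153.0075 -47.1856] turn [ 0.0027 -0.0066 -0.0031] shift in target axes [ -4.303  152.8694 -47.5663]
[-0.7053 -0.448   2.0147  0.2571  1.1583 -2.1454]
```

```bash
python3 -m inch '[[[0,0,-24,0,0,0],[-4,25,-23.5,0,0,0],[0,40,0,0,0,0],[0,40,0,0,0,0],[0,30,0,0,0,0],[0,18,0,0,0,0],[0,0,0,0,0,0],[0,0,0,0,0,0]]]'
python3 - <<'E'
from b import *
o=np.array([.5746,-.2499,.066]);B=Rb(-.177);t=o+B@np.array([.026,-.058,.056]);
plan(t,B[:,1],yaxis=-B[:,2]);w=cam("wrist");cv2.imwrite("pics/w9.png",w["image"]);print(tool()[0]["q"])
a=cam("scene");crop(a,"pics/s9.png",250,180,430,330,4);a=cam("side");crop(a,"pics/d9.png",250,180,430,330,4)
E
```

```text
t: 15.45
tool_pos: [0.5637, -0.308, 0.1308]
orientation: [-1.577, -0.243, -0.525]
force: [0.9, -0.1, -0.8]
opening: 0.058
t 15.45 shift mm (cur tool axes) [-4.0134  1.4043  1.0868] turn [ 0.0032 -0.0048 -0.0006] shift in target axes [-4.009   1.4054  1.1015]
[-0.7194 -0.0812  1.9643  0.3224  0.8554 -2.27  ]
```

View pics/w9.png

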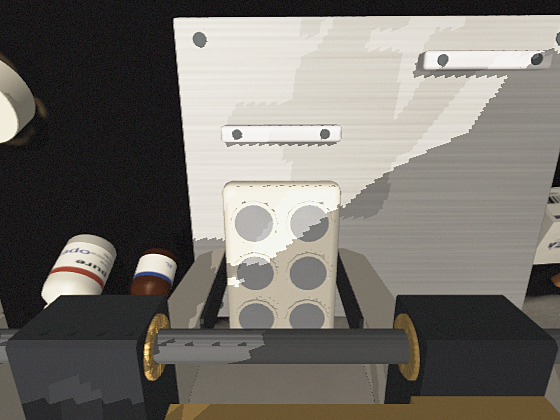

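View pics/s9.png

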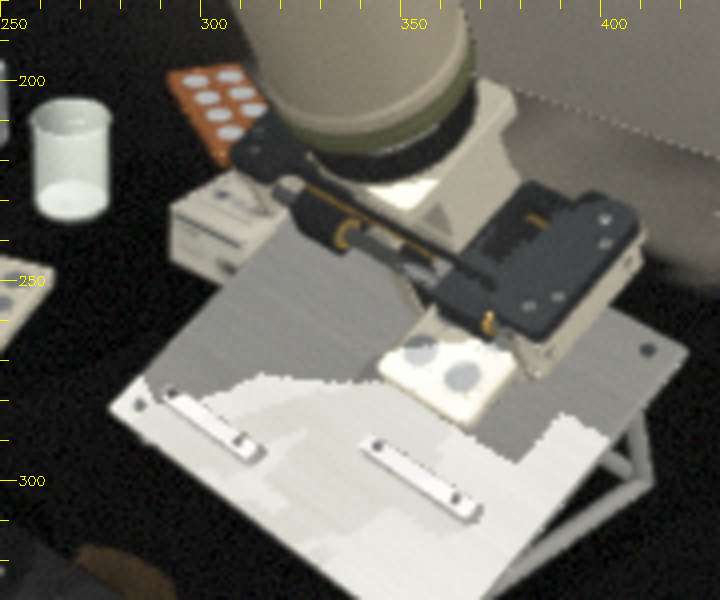

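View pics/d9.png

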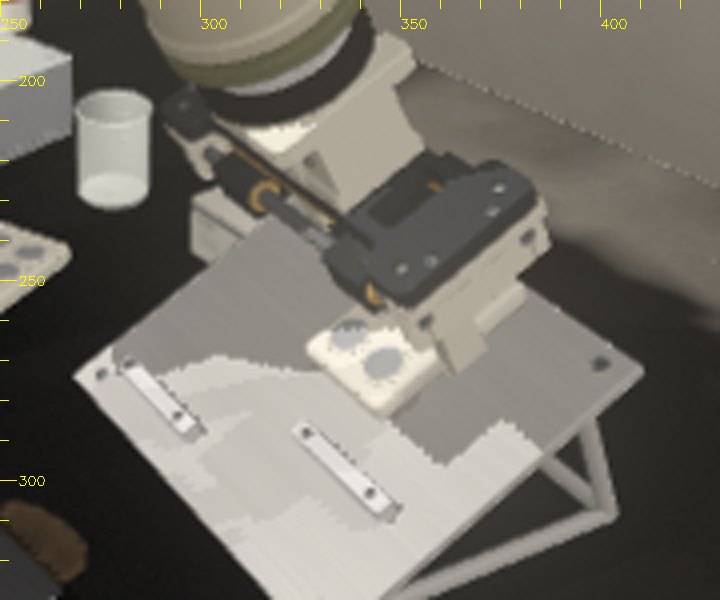

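```bash
python3 - <<'E'
from b import *
w=cam("wrist");crop(w,"pics/w9z.png",170,10,350,150,4);crop(w,"pics/w9y.png",400,10,560,110,5);crop(w,"pics/w9x.png",215,115,350,205,5)
E
```

```text
(no output)
```

View pics/w9z.png

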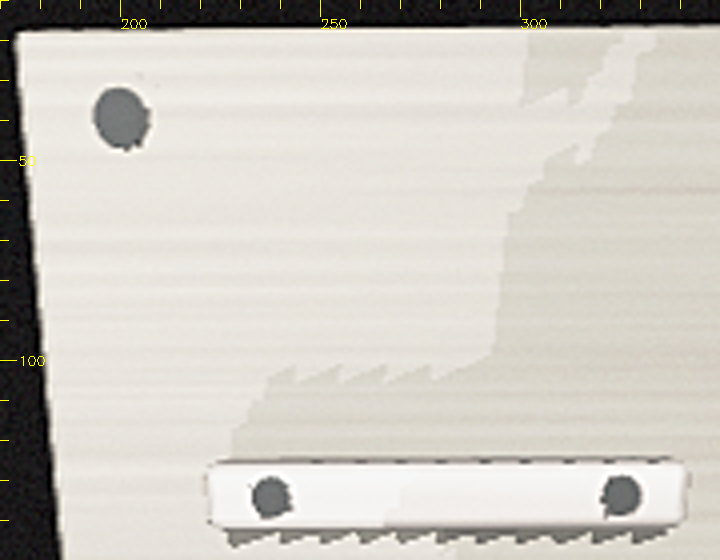

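View pics/w9y.png

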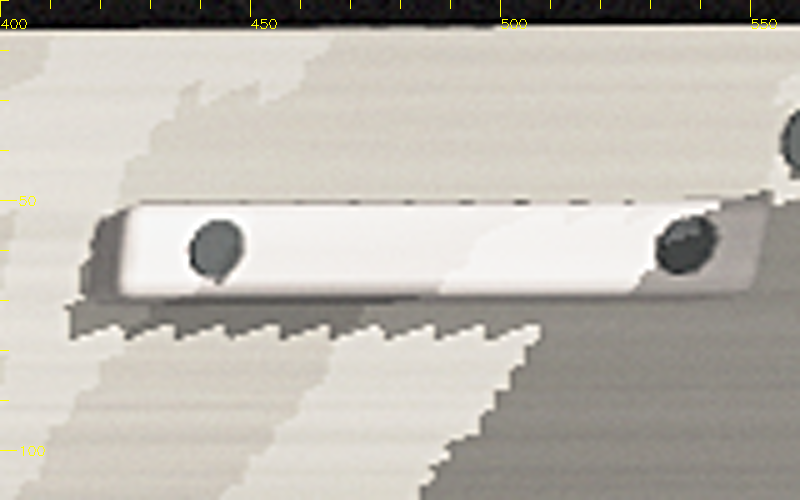

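View pics/w9x.png

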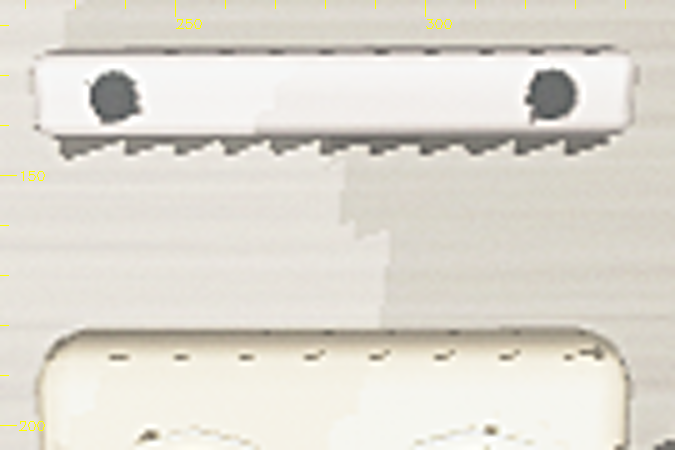

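```bash
python3 - <<'E'
from b import *
w=cam("wrist");s,p,r=tool()
ob=[((-.1,-.12,0),(174.1,17.6)),((-.04,-.094,.012),(222.2,125.6)),((-.04,-.022,.012),(341,125.6)),((-.03,-.094,.012),(222.2,141)),((-.03,-.022,.012),(341,141)),((-.08,.022,.012),(424.3,50.2)),((-.07,.022,.012),(424,68.6)),((-.07,.094,.012),(549.5,68.6))]
o,th=board(w,ob)
B=Rb(th);o3=np.append(o,.066)
print("TCP in board",B.T@(p-o3)*1000, "tool in board axes",(B.T@r.as_matrix()))
# 3D free check: rays onto plane -> spacing of cleats in rays; plate lower edge in tool frame
for u,v in((222.5,183),(340.5,183)):
    Cc,d=ray(w,u,v);Ct=r.inv().apply(Cc-p);dt=r.inv().apply(d);k=(-.0032-Ct[1])/dt[1];print("plate end in tool",(Ct+k*dt)*1000)
E
```

```text
fit [ 0.5733 -0.2499] yaw -0.17605157685261016 res [[ 0.8131  1.2028]
 [ 0.1422  1.371 ]
 [ 0.5943 -0.7251]
 [-1.1401  0.9583]
 [-0.687  -0.4057]
 [ 0.3607 -0.7429]
 [-0.2742  0.1123]
 [ 0.1909 -1.7707]]
TCP in board [ 30.6034 -59.1478  57.1074] tool in board axes [[ 1.      0.0005  0.0065]
 [-0.0065 -0.0044  1.    ]
 [ 0.0005 -1.     -0.0044]]
plate end in tool [-46.8572  -3.2    -26.6753]
plate end in tool [-46.8931  -3.2     28.9289]
```

```bash
python3 -m inch '[[[0,15,0,0,0,0],[0,15,0,0,0,0],[-6,8,0,0,0,0],[0,3,0,0,0,0],[0,0,0,0,0,0],[0,0,0,0,0,0]]]'
python3 - <<'E'
from b import *
B=Rb(-.1765);o3=np.array([.5735,-.2499,.066]);s,p,r=tool();print("TCP in board",B.T@(p-o3)*1000,s["force"],s["t"],"force board",B.T@s["force"])
w=cam("wrist");crop(w,"pics/w10.png",200,60,360,200,5)
w=cam("side");crop(w,"pics/d10.png",300,230,400,310,7)
E
```

```text
t: 16.45
tool_pos: [0.5769, -0.3106, 0.0912]
orientation: [-1.577, -0.242, -0.526]
force: [0.0, 0.1, -1.1]
opening: 0.0581
TCP in board [ 24.1754 -59.126   15.6994] [ 0.0471  0.1028 -1.0582] 16.45 force board [-0.4717  0.1095 -0.9476]
```

View pics/w10.png

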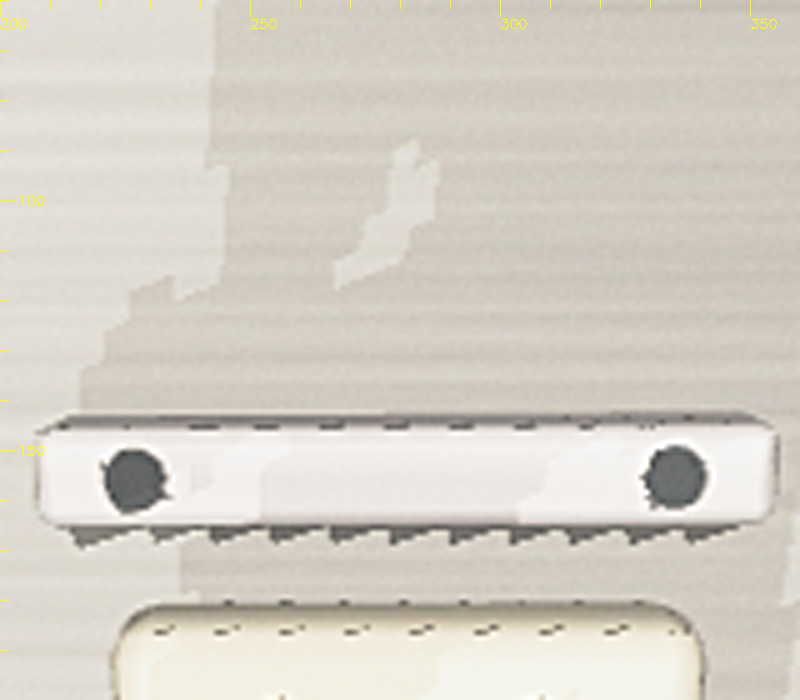

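View pics/d10.png

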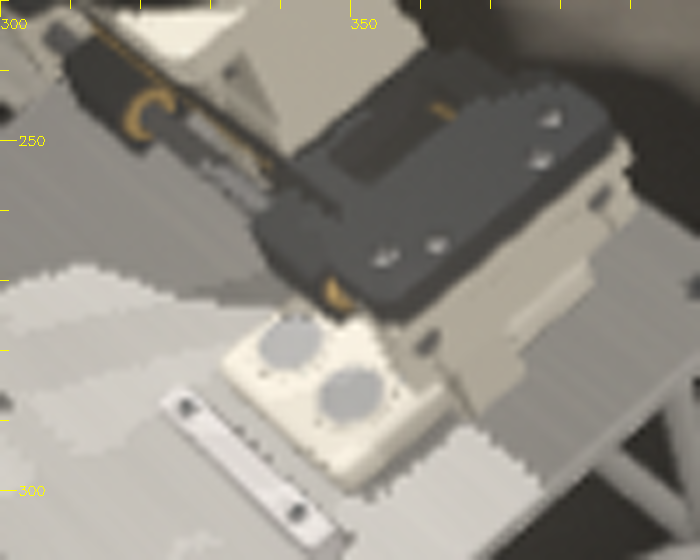

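```bash
python3 -m inch '[[[0,2,0,0,0,0],[-3,1,0,0,0,0],[0,0,0,0,0,0],[0,0,0,0,0,0]]]'; python3 -m inch '[[[0,0.7,0,0,0,0],[0,0,0,0,0,0]]]';python3 -m inch '[[[0,0.7,0,0,0,0],[0,0,0,0,0,0]]]';
python3 - <<'E'
from b import *
B=Rb(-.1765);o3=np.array([.5735,-.2499,.066]);s,p,r=tool();print("TCP in board",B.T@(p-o3)*1000,s["t"],"force board",B.T@s["force"])
E
```

```text
t: 17.05
tool_pos: [0.5753, -0.31, 0.0865]
orientation: [-1.577, -0.242, -0.526]
force: [0.1, 0.7, -1.2]
opening: 0.0575
t: 17.3
tool_pos: [0.5757, -0.3101, 0.0859]
orientation: [-1.577, -0.242, -0.526]
force: [-0.9, 1.2, -1.1]
opening: 0.0577
t: 17.55
tool_pos: [0.576, -0.3102, 0.0855]
orientation: [-1.577, -0.242, -0.526]
force: [-4.4, 1.7, 3.2]
opening: 0.0578
TCP in board [ 20.7327 -58.9179  11.1141] 17.55 force board [-2.6309  0.866   4.9943]
```

```bash
python3 -m inch '[[[-1,-0.4,0,0,0,0],[-1,0,0,0,0,0],[-1,0,0,0,0,0],[0,0,0,0,0,0]]]'; 
python3 - <<'E'
from b import *
B=Rb(-.1765);o3=np.array([.5735,-.2499,.066]);s,p,r=tool();print("TCP in board",B.T@(p-o3)*1000,s["t"],"force board",B.T@s["force"])
w=cam("wrist");crop(w,"pics/w11.png",200,80,360,200,5)
E
```

```text
t: 18.05
tool_pos: [0.5731, -0.3096, 0.0841]
orientation: [-1.577, -0.242, -0.526]
force: [-0.5, 0.5, -0.5]
opening: 0.0578
TCP in board [ 17.4123 -58.8067  11.2151] 18.05 force board [-0.7476  0.3653 -0.1653]
```

View pics/w11.png

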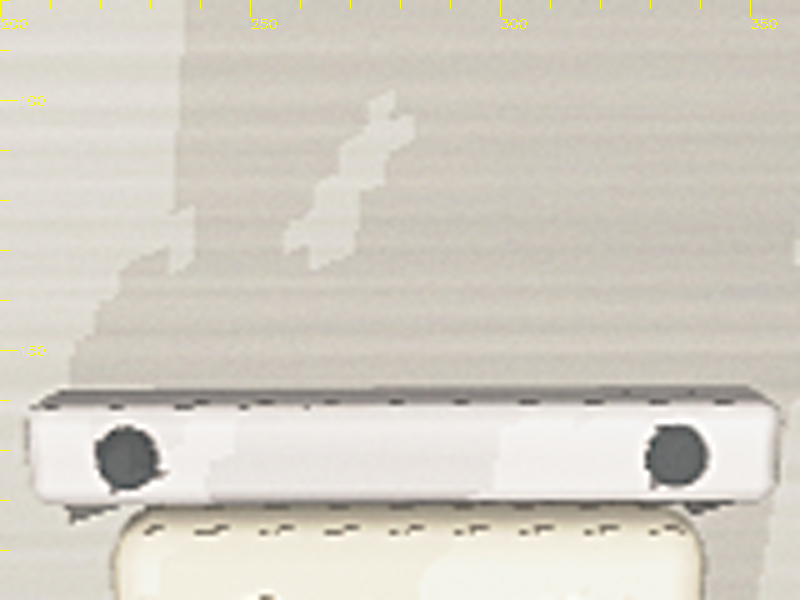

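```bash
python3 -m inch '[[[-0.7,0,0,0,0,0],[0,0,0,0,0,0]]]';python3 -m inch '[[[-0.6,0,0,0,0,0],[0,0,0,0,0,0]]]'
python3 - <<'E'
from b import *
B=Rb(-.1765);o3=np.array([.5735,-.2499,.066]);s,p,r=tool();print("TCP in board",B.T@(p-o3)*1000,s["t"],"force board",B.T@s["force"])
E
```

```text
t: 18.35
tool_pos: [0.5726, -0.3095, 0.0839]
orientation: [-1.577, -0.242, -0.526]
force: [-0.5, -0.7, -1.3]
opening: 0.0578
t: 18.6
tool_pos: [0.5721, -0.3095, 0.0837]
orientation: [-1.577, -0.242, -0.526]
force: [0.4, 0.6, -0.3]
opening: 0.058
TCP in board [ 16.3386 -58.8837  11.3402] 18.6 force board [ 0.1646  0.6368 -0.4009]
```

```bash
python3 -m inch '[[[-0.6,0,0,0,0,0],[0,0,0,0,0,0]]]';python3 -m inch '[[[-0.5,0.3,0,0,0,0],[0,0,0,0,0,0]]]'
python3 - <<'E'
from b import *
B=Rb(-.1765);o3=np.array([.5735,-.2499,.066]);s,p,r=tool();print("TCP in board",B.T@(p-o3)*1000,s["t"],"force board",B.T@s["force"])
E
```

```text
t: 18.85
tool_pos: [0.572, -0.3094, 0.0838]
orientation: [-1.577, -0.242, -0.526]
force: [2.5, 0.8, -0.2]
opening: 0.0575
t: 19.1
tool_pos: [0.572, -0.3094, 0.0836]
orientation: [-1.577, -0.243, -0.527]
force: [4.9, 2.1, 1.5]
opening: 0.058
TCP in board [ 16.1785 -58.88    11.3634] 19.1 force board [ 4.6182  2.9379 -0.7994]
```

Touching the cleat (about 4.6 N) and near the board. I'll release, then retreat along the normal.

```bash
python3 -m inch '[[[0,0.3,0,0,0,0],[0,0,0,0,0,0],[0,0,0,0,0,0]]]' 62 10;python3 -m inch '[[[0,0,0,0,0,0],[0,0,0,0,0,0],[0,0,0,0,0,0]]]' 80
python3 -m inch '[[[0,-10,0,0,0,0],[0,-20,0,0,0,0],[0,-40,0,0,0,0],[0,-50,0,0,0,0],[-40,0,0,0,0,0],[0,0,0,0,0,0]]]'
python3 - <<'E'
from b import *
B=Rb(-.1765);o3=np.array([.5735,-.2499,.066]);s,p,r=tool();print("TCP in board",B.T@(p-o3)*1000,s["t"],s["q"])
w=cam("wrist");cv2.imwrite("pics/w12.png",w["image"])
E
```

```text
t: 19.48
tool_pos: [0.571, -0.3093, 0.0821]
orientation: [-1.577, -0.241, -0.525]
force: [-0.1, 1.3, 0.5]
opening: 0.0618
t: 19.85
tool_pos: [0.5714, -0.3093, 0.0826]
orientation: [-1.577, -0.242, -0.526]
force: [-0.2, -0.5, -0.4]
opening: 0.0793
t: 20.6
tool_pos: [0.4792, -0.2917, 0.1685]
orientation: [-1.576, -0.239, -0.525]
force: [0.4, -0.8, -0.2]
opening: 0.08
TCP in board [-27.3295 -57.7115 130.6709] 20.6 [-0.8262 -0.3587  2.1261  0.3392  1.0011 -2.342 ]
```

View pics/w12.png

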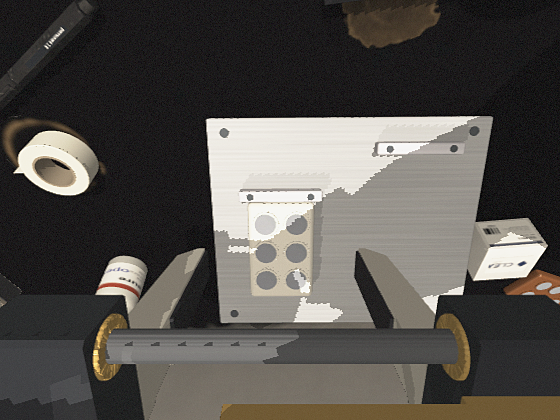

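Short plate lies squarely at the high cleat: plate 248–314, cleat 241–322, both centred at about 281. Next, the long plate.

```bash
python3 -m inch '[[[0,-20,20,0,0,0.122],[0,-20,40,0,0,0.122],[0,0,40,0,0,0.122],[0,0,40,0,0,0.122],[0,0,0,0,-0.16,0],[0,0,0,0,-0.16,0],[0,0,0,0,-0.165,0]]]' 93 
python3 - <<'E'
from h import *
plan((.50,.005,.2),(-np.sin(.305),np.cos(.305),0))
E
```

```text
t: 21.52
tool_pos: [0.4921, -0.1516, 0.2065]
orientation: [-1.558, -0.242, 0.241]
force: [0.6, 0.6, -0.1]
opening: 0.0932
t 21.525 shift mm (cur tool axes) [ 54.8483   6.4927 146.8808] turn [0.0006 0.0023 0.0006] shift in target axes [ 54.5127   6.5464 147.0033]
```

```bash
python3 -m inch '[[[18,0,49,0,0,0],[18,0,49,0,0,0],[18,0,49,0,0,0],[0,0,0,0,0,0],[0,0,0,0,0,0]]]'
python3 - <<'E'
from h import *
w=cam("wrist");cv2.imwrite("pics/w13.png",w["image"]);s,p,r=tool();print(p,s["t"])
U,P=wells(w,190,130,380,320,.014)
crop(w,"pics/w13z.png",200,80,360,230,5)
E
```

```text
t: 22.15
tool_pos: [0.4994, 0.0046, 0.2065]
orientation: [-1.558, -0.238, 0.237]
force: [1.0, 0.7, 0.1]
opening: 0.093
[0.4993 0.004  0.2064] 22.2
wells 4 [[293.0, 200.0], [268.0, 200.0], [292.9, 175.3], [267.6, 175.4]] [0.5019 0.0031]
long dir [0.6732 0.7395] sv [0.0271 0.0269]
```

View pics/w13.png

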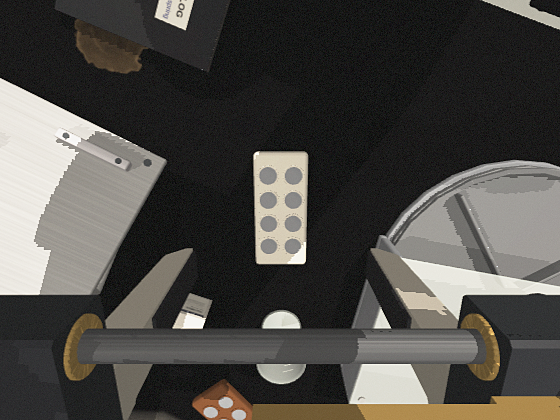

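```bash
python3 - <<'E'
from h import *
w=cam("wrist");s,p,r=tool()
S=[(268,175.4),(293,175.3),(268,200),(293,200),(268.3,223.5),(293,223.5),(268.5,246),(293,245.5)]
P=np.array([onz(w,u,v,.014)[:2] for u,v in S]);c=P.mean(0);_,_,vt=np.linalg.svd(P-c);d=vt[0]*np.sign(vt[0][0]);print(c,np.arctan2(d[1],d[0]));print(P)
th=np.arctan2(d[1],d[0]);plan((c[0],c[1],.08),(-np.sin(th),np.cos(th),0))
E
```

```text
[0.5287 0.0129] 0.3039594865370503
[[ 0.4939 -0.0119]
 [ 0.486   0.0134]
 [ 0.5199 -0.0042]
 [ 0.5119  0.0217]
 [ 0.5458  0.0039]
 [ 0.5377  0.0301]
 [ 0.5717  0.0119]
 [ 0.5629  0.0382]]
t 22.25 shift mm (cur tool axes) [ 30.9866 126.3336   0.1181] turn [ 0.0004 -0.0037  0.0002] shift in target axes [ 31.0065 126.3288  -0.0487]
```

```bash
python3 -m inch '[[[29,0,0,0,0,0],[0,40,0,0,0,0],[0,45,0,0,0,0],[0,40,0,0,0,0],[0,25,0,0,0,0],[0,15,0,0,0,0],[0,0,0,0,0,0],[0,0,0,0,0,0]]]'
python3 - <<'E'
from h import *
w=cam("wrist");cv2.imwrite("pics/w14.png",w["image"]);s,p,r=tool();print(p,s["t"],proj(w,(p[0],p[1],.014)))
E
```

```text
t: 23.25
tool_pos: [0.5275, 0.0127, 0.0425]
orientation: [-1.558, -0.238, 0.234]
force: [0.1, -0.4, 0.6]
opening: 0.0929
[0.5276 0.0128 0.0427] 23.3 [280.3906 246.6829]
```

View pics/w14.png

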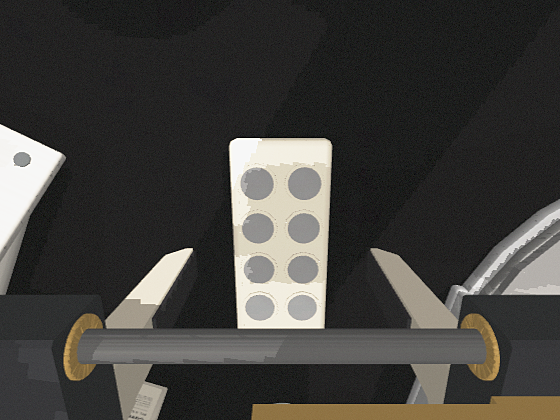

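Wells rows at v=183/228/269/306, so the centre ≈ (281, 249), which matches the TCP. Going down to grip.

```bash
python3 -m inch '[[[0,14,0,0,0,0],[0,12,0,0,0,0],[0,5.5,0,0,0,0],[0,0,0,0,0,0],[0,0,0,0,0,0]]]'; python3 -m inch '[[[0,0,0,0,0,0],[0,0,0,0,0,0],[0,0,0,0,0,0],[0,0,0,0,0,0],[0,0,0,0,0,0],[0,0,0,0,0,0]]]' 50 25;python3 - <<'E'
from h import *
print(tool()[1])
E
python3 -m inch '[[[0,-8,0,0,0,0],[0,-20,0,0,0,0],[0,-40,0,0,0,0],[0,-50,0,0,0,0],[0,-60,0,0,0,0],[0,-60,0,0,0,0],[0,0,0,0,0,0],[0,0,0,0,0,0]]]'
python3 - <<'E'
from b import *
w=cam("wrist");cv2.imwrite("pics/w15.png",w["image"]);s,p,r=tool();print(p,s["t"],s["opening"])
o=np.array([.5735,-.2499,.066]);B=Rb(-.1765);t=o+B@np.array([.025,.058,.090]);print(t)
plan(t,B[:,1],yaxis=-B[:,2]);plan((.50,-.20,.25),B[:,1])
E
```

```text
t: 23.92
tool_pos: [0.5263, 0.0131, 0.0094]
orientation: [-1.558, -0.236, 0.237]
force: [-0.2, -0.1, 0.7]
opening: 0.0931
t: 24.68
tool_pos: [0.5264, 0.013, 0.0097]
orientation: [-1.558, -0.236, 0.236]
force: [-0.1, 0.1, -0.1]
opening: 0.0574
[0.5264 0.013  0.0097]
t: 25.68
tool_pos: [0.526, 0.0132, 0.2473]
orientation: [-1.558, -0.236, 0.237]
force: [-0.2, -0.5, -2.0]
opening: 0.0579
[0.5254 0.0132 0.246 ] 25.725 0.05786297304093691
[ 0.5638 -0.1893  0.1572]
t 25.725 shift mm (cur tool axes) [ -23.1732   88.6188 -204.818 ] turn [-0.1171  0.468  -0.482 ] shift in target axes [  23.0883  112.8125 -192.5642]
t 25.725 shift mm (cur tool axes) [ -87.5357   -4.0109 -196.0493] turn [-0.0004  0.4777 -0.0027] shift in target axes [  12.4069   -4.0297 -214.3449]
```

View pics/w15.png

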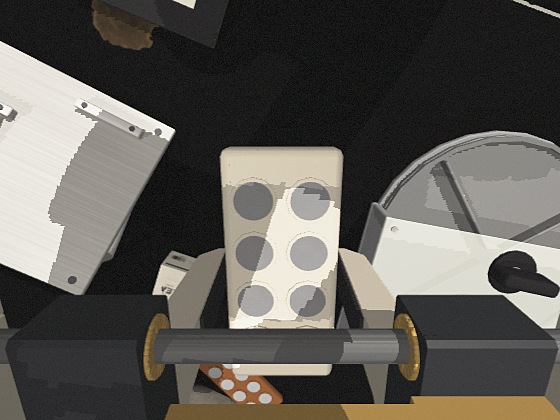

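```bash
python3 -m inch '[[[0,0,0,0,0.16,0],[0,0,0,0,0.16,0],[0,0,0,0,0.158,0],[0,0,0,0,0,-0.122],[0,0,0,0,0,-0.122],[0,0,0,0,0,-0.122],[0,0,0,0,0,-0.122],[0,0,0,0,0,0]]]'
python3 -m inch '[[[6,0,-48,0,0,0],[6,0,-48,0,0,0],[6,0,-48,0,0,0],[5,0,-48,0,0,0],[0,40,0,0,0,0],[0,40,0,0,0,0],[0,0,0,0,0,0],[0,0,0,0,0,0]]]'
python3 - <<'E'
from b import *
w=cam("wrist");cv2.imwrite("pics/w16.png",w["image"]);s,p,r=tool();print(p,s["t"],s["opening"])
o=np.array([.5735,-.2499,.066]);B=Rb(-.1765);t=o+B@np.array([.012,.058,.056]);print("TCP in board",B.T@(p-o)*1000)
plan(t,B[:,1],yaxis=-B[:,2])
crop(w,"pics/w16z.png",190,40,370,180,4)
E
```

```text
t: 26.72
tool_pos: [0.523, 0.0136, 0.2427]
orientation: [-1.577, -0.242, -0.514]
force: [0.5, -0.4, -2.7]
opening: 0.0583
t: 27.72
tool_pos: [0.5498, -0.1862, 0.1883]
orientation: [-1.575, -0.246, -0.519]
force: [-0.0, 0.4, -1.2]
opening: 0.0577
[ 0.5502 -0.1864  0.1895] 27.775 0.05779053095199201
TCP in board [ 27.846   58.4568 125.0215]
t 27.775 shift mm (cur tool axes) [-15.8512  69.0204  -0.4524] turn [0.     0.0002 0.0001] shift in target axes [-15.846   69.0215  -0.4568]
```

View pics/w16.png

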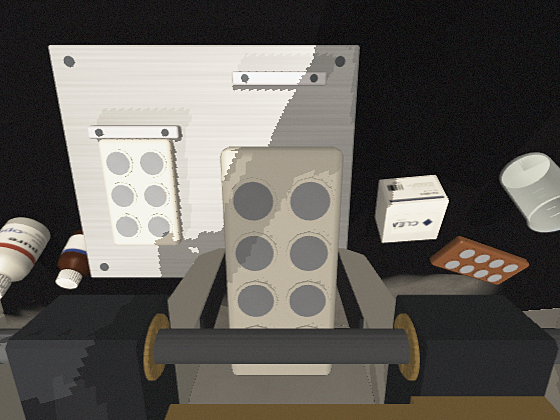

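```bash
python3 -m inch '[[[-8,20,0,0,0,0],[-8,25,0,0,0,0],[0,16,0,0,0,0],[0,7,0,0,0,0],[0,0,0,0,0,0],[0,0,0,0,0,0]]]'
python3 - <<'E'
from b import *
w=cam("wrist");s,p,r=tool();print(p,s["t"],s["opening"])
o=np.array([.5735,-.2499,.066]);B=Rb(-.1765);print("TCP in board",B.T@(p-o)*1000)
crop(w,"pics/w17z.png",190,40,370,180,4)
E
```

```text
t: 28.52
tool_pos: [0.5676, -0.1895, 0.1218]
orientation: [-1.576, -0.249, -0.522]
force: [0.8, 1.0, -1.8]
opening: 0.0577
[ 0.5675 -0.1895  0.1216] 28.575 0.057486419737224785
TCP in board [11.5493 58.4212 56.8616]
```

View pics/w17z.png

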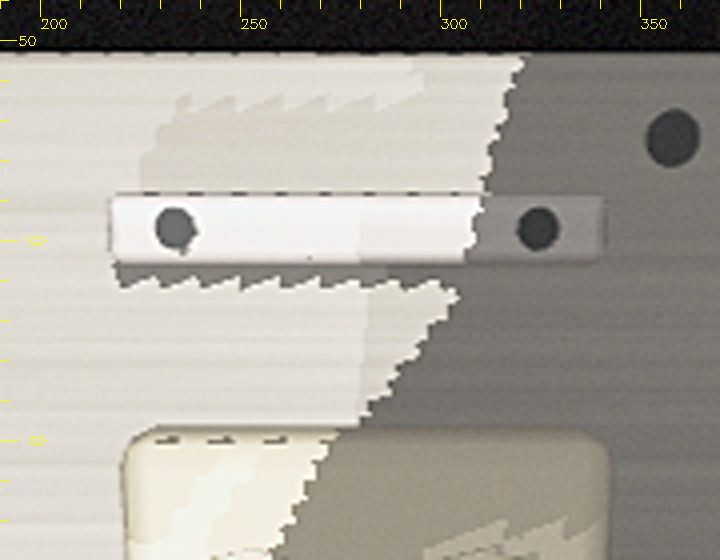

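```bash
python3 -m inch '[[[0,14,-1.6,0,0,0],[-5,14,0,0,0,0],[-5,9,0,0,0,0],[0,4,0,0,0,0],[0,0,0,0,0,0],[0,0,0,0,0,0]]]'
python3 - <<'E'
from b import *
w=cam("wrist");s,p,r=tool();print(p,s["t"],s["opening"])
o=np.array([.5735,-.2499,.066]);B=Rb(-.1765);print("TCP in board",B.T@(p-o)*1000,"force",B.T@s["force"])
crop(w,"pics/w18z.png",190,40,370,180,4)
E
```

```text
t: 29.32
tool_pos: [0.5773, -0.1928, 0.0799]
orientation: [-1.576, -0.248, -0.521]
force: [0.6, -0.8, -1.8]
opening: 0.0577
[ 0.5773 -0.1928  0.08  ] 29.375 0.057767817000444005
TCP in board [ 1.0567 56.8999 15.3114] force [-1.6786  0.1273 -1.2292]
```

View pics/w18z.png

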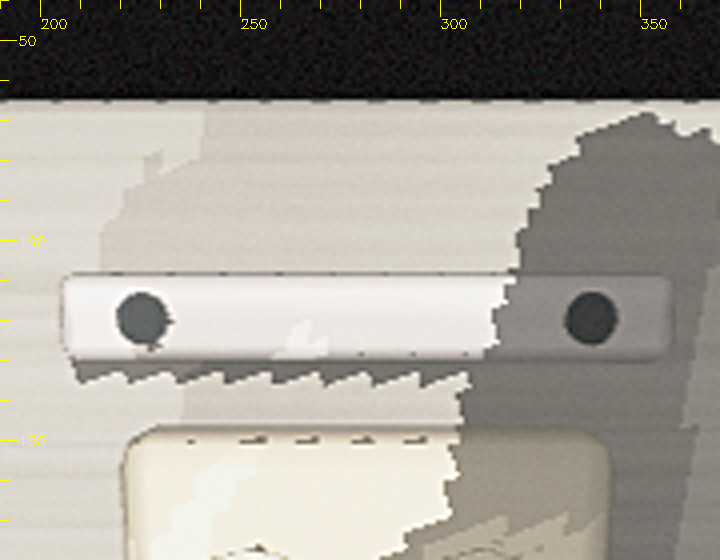

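Cleat and plate are both centred at crop x≈366. Fine descent now.

```bash
python3 -m inch '[[[0,2,0,0,0,0],[-1.5,1.5,0,0,0,0],[0,0,0,0,0,0],[0,0,0,0,0,0]]]'; python3 -m inch '[[[0,0.6,0,0,0,0],[0,0,0,0,0,0]]]';python3 -m inch '[[[0,0.6,0,0,0,0],[0,0,0,0,0,0]]]'
python3 - <<'E'
from b import *
s,p,r=tool();o=np.array([.5735,-.2499,.066]);B=Rb(-.1765);print("TCP in board",B.T@(p-o)*1000,"force",B.T@s["force"])
E
```

```text
t: 29.88
tool_pos: [0.5772, -0.1926, 0.0755]
orientation: [-1.575, -0.247, -0.52]
force: [-1.0, -0.1, -1.8]
opening: 0.0575
t: 30.12
tool_pos: [0.5776, -0.1927, 0.075]
orientation: [-1.575, -0.247, -0.52]
force: [0.1, -0.4, -2.0]
opening: 0.0581
t: 30.38
tool_pos: [0.5778, -0.1927, 0.0744]
orientation: [-1.575, -0.247, -0.52]
force: [0.5, -0.4, -1.9]
opening: 0.0575
TCP in board [-1.1905 57.0314 10.1407] force [-0.3416 -0.2492 -1.9143]
```

```bash
python3 -m inch '[[[0,0.5,0,0,0,0],[0,0,0,0,0,0]]]';python3 -m inch '[[[-1,0,0,0,0,0],[-1,0,0,0,0,0],[0,0,0,0,0,0]]]'
python3 - <<'E'
from b import *
s,p,r=tool();o=np.array([.5735,-.2499,.066]);B=Rb(-.1765);print("TCP in board",B.T@(p-o)*1000,"force",B.T@s["force"])
w=cam("wrist");crop(w,"pics/w19z.png",190,60,370,180,4)
E
```

```text
t: 30.62
tool_pos: [0.578, -0.1928, 0.0742]
orientation: [-1.575, -0.247, -0.52]
force: [-4.8, 2.4, 2.7]
opening: 0.0576
t: 31.0
tool_pos: [0.5766, -0.1927, 0.0736]
orientation: [-1.576, -0.248, -0.521]
force: [-0.6, 1.7, 1.3]
opening: 0.058
TCP in board [-2.5937 56.8681  9.9639] force [-0.1449  1.5581  1.5995]
```

View pics/w19z.png

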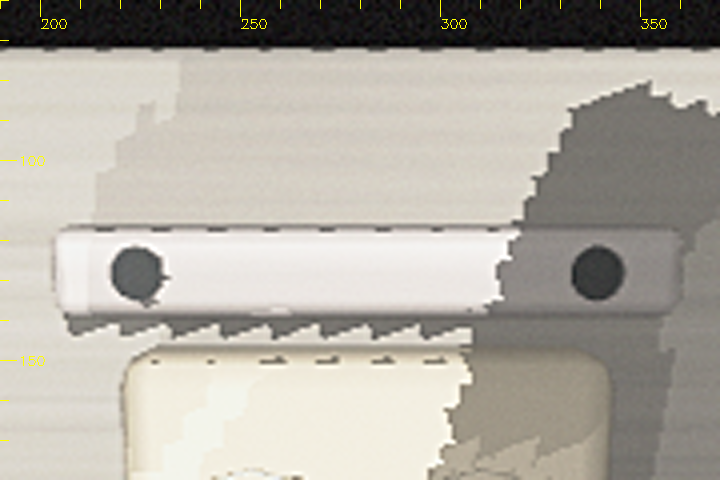

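```bash
python3 -m inch '[[[-1,-0.2,0,0,0,0],[-0.5,0,0,0,0,0],[0,0,0,0,0,0]]]';python3 -m inch '[[[-0.6,0,0,0,0,0],[0,0,0,0,0,0]]]';python3 -m inch '[[[-0.6,0,0,0,0,0],[0,0,0,0,0,0]]]'
python3 - <<'E'
from b import *
s,p,r=tool();o=np.array([.5735,-.2499,.066]);B=Rb(-.1765);print("TCP in board",B.T@(p-o)*1000,"force",B.T@s["force"])
E
```

```text
t: 31.42
tool_pos: [0.5749, -0.1923, 0.0726]
orientation: [-1.576, -0.247, -0.52]
force: [-0.3, -0.2, 1.7]
opening: 0.0579
t: 31.68
tool_pos: [0.5744, -0.1922, 0.0723]
orientation: [-1.576, -0.247, -0.52]
force: [-0.5, 0.4, 2.5]
opening: 0.0574
t: 31.92
tool_pos: [0.5739, -0.1921, 0.0721]
orientation: [-1.575, -0.247, -0.52]
force: [-0.4, 0.5, 2.1]
opening: 0.0576
TCP in board [-5.7841 57.0014  9.9347] force [0.5407 0.4188 2.1151]
```

```bash
python3 -m inch '[[[-0.6,0,0,0,0,0],[0,0,0,0,0,0]]]';python3 -m inch '[[[-0.6,0,0,0,0,0],[0,0,0,0,0,0]]]'
python3 - <<'E'
from b import *
s,p,r=tool();o=np.array([.5735,-.2499,.066]);B=Rb(-.1765);print("TCP in board",B.T@(p-o)*1000,"force",B.T@s["force"])
w=cam("wrist");crop(w,"pics/w20z.png",190,60,370,180,4)
E
```

```text
t: 32.17
tool_pos: [0.5734, -0.192, 0.0718]
orientation: [-1.576, -0.247, -0.52]
force: [-1.1, -0.3, 2.6]
opening: 0.0579
t: 32.42
tool_pos: [0.5731, -0.1919, 0.0717]
orientation: [-1.576, -0.248, -0.521]
force: [3.8, -0.6, 0.9]
opening: 0.058
TCP in board [-6.6529 56.99    9.9738] force [ 3.8013  0.0343 -1.0106]
```

View pics/w20z.png

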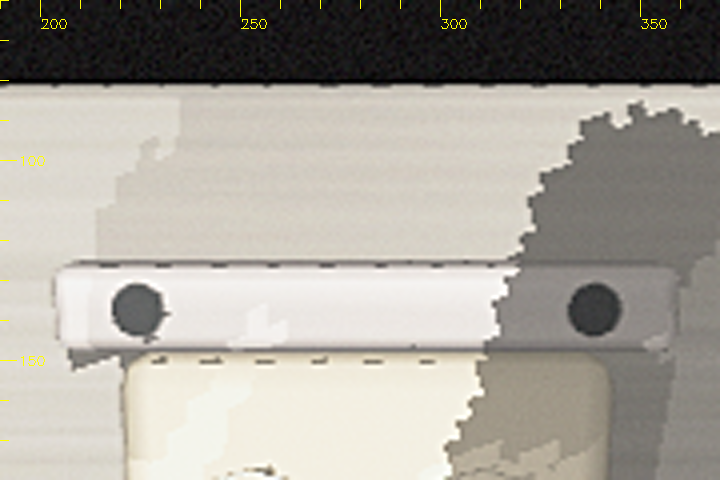

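Contact made (3.8 N), centred. Releasing.

```bash
python3 -m inch '[[[0,0,0,0,0,0],[0,0,0,0,0,0],[0,0,0,0,0,0]]]' 62 10;python3 -m inch '[[[0,0,0,0,0,0],[0,0,0,0,0,0],[0,0,0,0,0,0]]]' 80
python3 -m inch '[[[0,-10,0,0,0,0],[0,-20,0,0,0,0],[0,-40,0,0,0,0],[0,-50,0,0,0,0],[-35,-20,-30,0,0,0],[0,0,0,0,0,0],[0,0,0,0,0,0]]]'
python3 - <<'E'
from b import *
s,p,r=tool();print(p,s["t"])
w=cam("wrist");cv2.imwrite("pics/w21.png",w["image"])
a=cam("scene");crop(a,"pics/s21.png",240,180,430,330,4);cv2.imwrite("pics/s21f.png",a["image"])
E
```

```text
t: 32.85
tool_pos: [0.5725, -0.1917, 0.071]
orientation: [-1.575, -0.247, -0.52]
force: [0.4, -0.8, -0.3]
opening: 0.0621
t: 33.22
tool_pos: [0.5728, -0.1919, 0.0715]
orientation: [-1.575, -0.247, -0.52]
force: [0.9, 0.5, -1.1]
opening: 0.0798
t: 34.1
tool_pos: [0.4726, -0.2047, 0.1793]
orientation: [-1.576, -0.247, -0.522]
force: [0.5, 0.7, -0.1]
opening: 0.0798
[ 0.4726 -0.2047  0.1793] 34.1
```

View pics/w21.png

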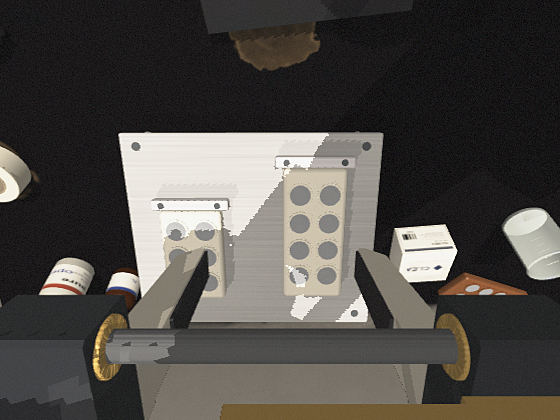

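View pics/s21.png

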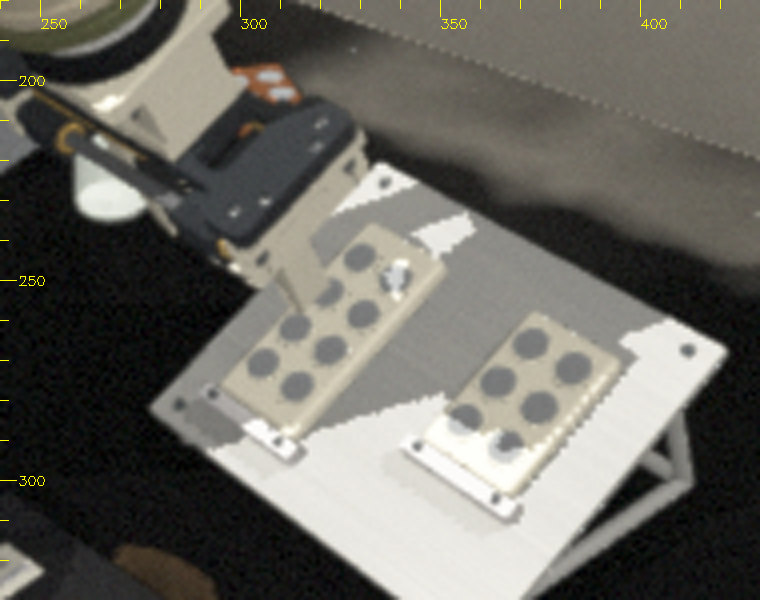

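Both plates are flat against their cleats, wells up, and centred. In the wrist view the long plate is at about 283–348 on cleat 276–355, and the short plate about 160–225 on 152–229. I'll back away and check the bystanders.

```bash
python3 -m inch '[[[-30,-40,0,0,0,0.1],[-30,-40,0,0,0,0.1],[-20,-20,0,0,0,0.1],[0,0,0,0,0,0],[0,0,0,0,0,0]]]'
python3 - <<'E'
from h import *
i0=cv2.imread("pics/scene0.png");a=cam("scene");b=cam("side");cv2.imwrite("pics/s22.png",a["image"])
j0=cv2.imread("pics/side0.png")
t=np.vstack([np.hstack([i0[190:270,245:345],a["image"][190:270,245:345]]),np.hstack([j0[190:270,245:345],b["image"][190:270,245:345]])])
cv2.imwrite("pics/cmp.png",cv2.resize(t,None,fx=3,fy=3,interpolation=cv2.INTER_CUBIC));crop(b,"pics/d22.png",240,190,420,340,4);print(monitor.read_state()["t"],monitor.read_state()["force"])
E
```

```text
t: 34.83
tool_pos: [0.362, -0.184, 0.2378]
orientation: [-1.577, -0.01, -0.286]
force: [-0.4, 0.2, 0.2]
opening: 0.0802
34.925 [-0.085  -0.0987 -0.426 ]
```

View pics/cmp.png

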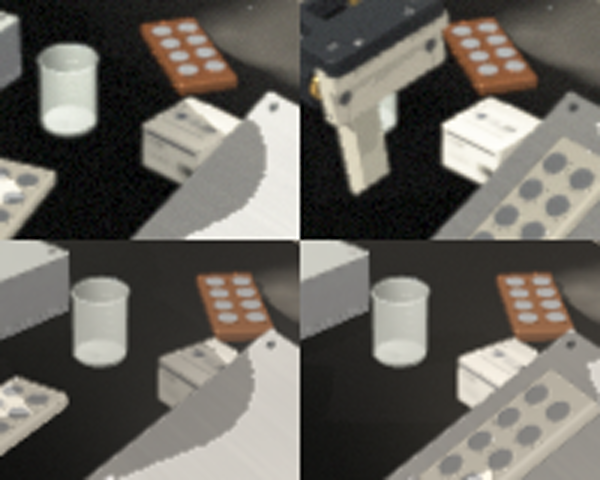

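View pics/d22.png

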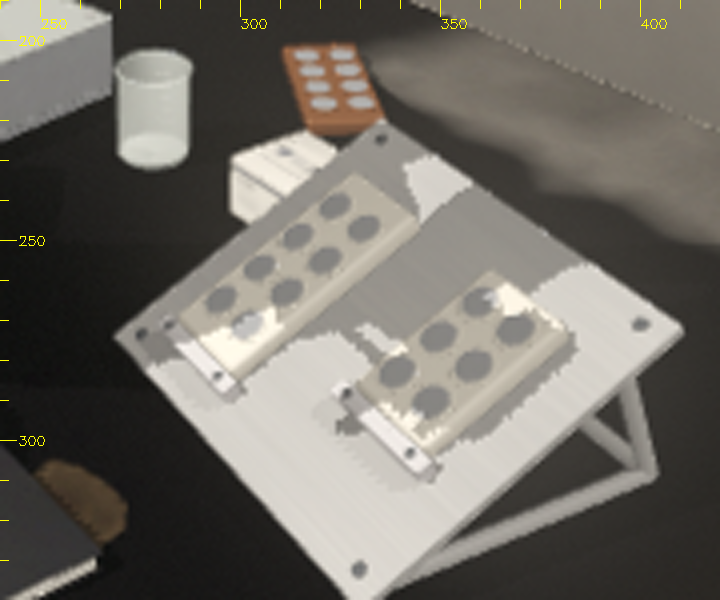

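The beaker, carton and brown plate have not moved, and both plates are seated. Handing in.

```bash
python3 -c "
from plant import robot
print(robot.close_job())"
```

```text
the job is handed in; nothing more can be done
None
```

The job is done and handed in at about 35 s of the 67 s allowed; no verdict was reported.

- **Carousel:** I turned the knob by about 1.68 rad, which brought the short plate into the open front. It ended about 1–2° off the housing's axis.
- **Short plate:** I lifted it out and laid it against the higher cleat. It was slid down gently, with about 4.6 N at contact, before I released it.
- **Long plate:** I took it from the bench afterwards and laid it against the lower cleat, with about 3.8 N at contact before release.

**Last checks:**
- The wrist, scene and side pictures show both plates wells up, flat and lengthwise on the slope. Each sits squarely on its cleat and is centred to within about 1 mm.
- The beaker, carton and brown look-alike are where they started. In the last scene picture the gripper hid most of the beaker, so its position was checked in the side view. The robot touches nothing.

**What disagreed:**
- Early positions from the scene and side cameras were up to about 12 mm off those from the wrist camera, so I worked from the wrist camera. Its first reading of the knob was still about 4 mm off.
- Because of that, turning the knob put a sideways load of up to about 36 N on the tool. That is below the 40 N body and 120 N wrist limits.

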